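Put the soil probes on charge and shut the case

ROBOT

A 6-joint arm with a two-finger parallel gripper is mounted at the origin on the work surface. World frame = base frame: x ahead of the robot, y to its left, z up, the work surface at z = 0. Lengths are in m, angles in rad, forces in N, time in s.
With the tool pointing down it reaches from about 0.375 to 0.9 m from the base axis. Payload 3.1 kg.
Tool frame: the origin (TCP) lies on the centre line of the jaws, within the pads' length; the fingertips stand robot.finger_overhang ahead of it and the grasp point (between the pads) lies 2 mm behind it (robot.finger_overhang is the distance from the TCP to the fingertips, in m); z points along the fingers, y is the direction in which the jaws open and shut (so a half turn about z gives the same grasp; the last joint's range is limited). The gripper opens to 87 mm and grips with 3 to 60 N. Pads are 19 mm wide; open, the fingers measure 117 mm over their backs; the gripper's body (75 mm by 190 mm) begins 51 mm behind the grasp point.
Start: joints at [-1.504, 0.527, 1.433, -0, 1.181, -0.178], TCP at [0.152, -0.606, 0.201] pointing down, gripper open.
Joint ranges: [-3.08, 3.08], [-0.75, 2.2], [0.22, 2.44], [-1.43, 4.57], [0, 2.65], [-2.85, 2.85]. Speed limits (rad/s): [2.79, 2.79, 3.14, 3.14, 3.14, 3.14].

INTERFACE

Orientations are given as a unit quaternion [x, y, z, w].
In Python, from rig import robot gives the robot as it stands. The module is installed in compiled form; this text tells all that it offers.
- The arm moves only by the tool step_arm, never from a script. Its arguments are lists of equal length, an entry for each row: "slide": the shift along the tool's x, y, z in mm, a list of three; "twist": the turn about the tool's z in degrees. A call has 1 to 20 rows; each row shifts and turns the commanded pose from where the row before left it, along the tool's axes as they then stand; what a row does not reach is not made up. A row lasts 1/12 s, in which the tool goes at most 41.7 mm and 7.16 degrees, less where a joint would pass 70% of its speed; a pose out of reach is approached as far as the arm can. A call is refused whole if a number of a shift passes 41.7 or a number of a turn 7.16, either way. A call with a gripper value outside its range is refused whole. "jaw" is the finger opening in mm, from 0 to 87, set as the call begins (left out, the last holds). The fingers move at their own pace and stop on an object; "force" is the grip in N (left out, the last holds). Time passes only in rows, so rows that do not move let the fingers close. It gives the time, the measured TCP pose, the force and the opening at its end, in the units of the state.
- robot.get_obs(): the state, without advancing time (a new reading comes with each control period).
- robot.camera(name): name is "scene" or "top" or "wrist"; returns a dict with "color" (420x560x3 uint8, blue, green, red), "depth" (420x560 float32, m along the optical axis (not along the pixel's ray), 0 where there is no reading), "camera_matrix" (3x3 intrinsics, pixels), "k1" (the pictures are not rectified: a ray, as slopes to the right and down, at radius r is drawn at 1 + k1 r^2 times it, then the intrinsics apply), "origin" and "orientation" of the camera in the world. Camera axes: x right, y down, z forward; pixel columns grow to the right and rows downward; lengths in m; the calibration is good to about 2 mm. A picture is of the moment at which its call begins.
- robot.hand_in(): hands the job in, once; it reports no verdict.
The state is a dict: "time": time; "q": joint angles; "joint_velocities": joint speeds; "joint_torque": joint torques, N m; "position": TCP position; "tool_rot": TCP orientation; "ft_force": force on the tool from outside, world axes, zero at the start; "moment": the same for the moment, N m; "grip_width": finger opening in m.
Only numpy, scipy, OpenCV 4.12 (cv2) and the standard library are available. Lean on these libraries where they do the work, as an engineer would, in place of code of your own. Each camera call takes 0.05 s, during which the arm holds its last target.

TASK

Put every soil probe that lies on the bench away in the charging case: open the clear lid, push each probe's pin fully home into a terminal opening (any opening, one probe each) and shut the lid. Then, with the case loaded and shut, flip the toggle switch beside it over to on (leaning to the back), and leave the other things on the bench where they are.

Things in the scene. Friction and masses are not known exactly. Their poses are not given: they have to be found in the camera images.
- case: Charging case, fixed: grey tray 200 (x) by 320 mm (y), origin at the centre of its underside, x from its open front to its back. Floor 12 mm above the bench; side walls 5 mm thick, outer faces at y = +-160 mm, 53 mm high; no front wall. Back: black terminal block, x = 45 to 95 mm, 50 mm high, four 15 mm square openings 50 mm deep in its front.
- lid (a joint): Angle of the case's clear acrylic lid (200 x 320 x 6 mm, aluminium rim) about its back edge: 0 shut, grows as its front edge rises, 1.75 is the stop; stiff hinge, stays where it is left (a push of about 4 N at the tab moves it).
- lid_tab (a point): Grip point on the lid's black tab: 30 mm wide along the case's y, 14 mm thick, out 55 mm past the middle of the lid's front edge; this point is 30 mm out from that edge, 230 mm from the hinge line, at mid-thickness. With the lid shut it lies 130 mm in front of the case's origin, 58 mm above the bench.
- lid_hinge (a point): Middle of the lid's hinge line, which runs along the case's y, at (100, 0, 58) mm in the case's frame; at lid angle a the tab point lies 230 cos(a) mm in front of it and 230 sin(a) mm above it.
- switch (a joint): Angle of the charging toggle switch standing beside the case's right (-y) wall: 0 off (lever leans to the front, -x of the case), 1.0 on (leans to the back); stays where it is left.
- switch_tip (a point): Centre of the 26 mm black ball at the end of the switch lever; lever 80 mm long, pivot 22 mm above the bench at (-50, -190) mm in the case's frame; ball about 92 mm high at either end, 102 mm midway. Its grey block is 70 x 50 x 25 mm.
- opening0 (a point): Centre of the mouth of terminal opening 0, at (45, -93, 27) mm in the case's frame; a probe goes in along the case's +x. Two guide ribs (x = 27 to 45 mm, 4 mm thick, tops 30 mm above the bench) stand before it, 36 mm apart, either side of the seated grip's front end; keep the fingers behind them.
- opening1 (a point): Centre of the mouth of terminal opening 1, at (45, -31, 27) mm in the case's frame; a probe goes in along the case's +x. Two guide ribs (x = 27 to 45 mm, 4 mm thick, tops 30 mm above the bench) stand before it, 36 mm apart, either side of the seated grip's front end; keep the fingers behind them.
- opening2 (a point): Centre of the mouth of terminal opening 2, at (45, 31, 27) mm in the case's frame; a probe goes in along the case's +x. Two guide ribs (x = 27 to 45 mm, 4 mm thick, tops 30 mm above the bench) stand before it, 36 mm apart, either side of the seated grip's front end; keep the fingers behind them.
- opening3 (a point): Centre of the mouth of terminal opening 3, at (45, 93, 27) mm in the case's frame; a probe goes in along the case's +x. Two guide ribs (x = 27 to 45 mm, 4 mm thick, tops 30 mm above the bench) stand before it, 36 mm apart, either side of the seated grip's front end; keep the fingers behind them.
- probe0: Soil probe (there are three or four; None also if absent): white grip, a square bar 80 x 30 x 30 mm, with a 10 mm round steel pin that sticks out 45 mm from one end and has a tapered nose; 90 g. Origin at the centre of the grip (15 mm above what it lies on), x along the pin, from grip to tip. It may lie on any of the grip's four sides.
- probe0_tip (a point): Tip of that probe's pin, 85 mm along x from its origin. Fully home it is 90 mm along x in the case's frame, the grip's end against the block.
- probe1: Soil probe (there are three or four; None also if absent): white grip, a square bar 80 x 30 x 30 mm, with a 10 mm round steel pin that sticks out 45 mm from one end and has a tapered nose; 90 g. Origin at the centre of the grip (15 mm above what it lies on), x along the pin, from grip to tip. It may lie on any of the grip's four sides.
- probe1_tip (a point): Tip of that probe's pin, 85 mm along x from its origin. Fully home it is 90 mm along x in the case's frame, the grip's end against the block.
- probe2: Soil probe (there are three or four; None also if absent): white grip, a square bar 80 x 30 x 30 mm, with a 10 mm round steel pin that sticks out 45 mm from one end and has a tapered nose; 90 g. Origin at the centre of the grip (15 mm above what it lies on), x along the pin, from grip to tip. It may lie on any of the grip's four sides.
- probe2_tip (a point): Tip of that probe's pin, 85 mm along x from its origin. Fully home it is 90 mm along x in the case's frame, the grip's end against the block.
- probe3: Soil probe (there are three or four; None also if absent): white grip, a square bar 80 x 30 x 30 mm, with a 10 mm round steel pin that sticks out 45 mm from one end and has a tapered nose; 90 g. Origin at the centre of the grip (15 mm above what it lies on), x along the pin, from grip to tip. It may lie on any of the grip's four sides.
- probe3_tip (a point): Tip of that probe's pin, 85 mm along x from its origin. Fully home it is 90 mm along x in the case's frame, the grip's end against the block.
- planter: Bystander: beige ceramic planter with a small plant, 140 mm across, 140 mm high; origin at the centre of its underside. Leave it alone.
- remote: Bystander: black plastic remote, 45 x 170 x 18 mm; origin at the centre of its underside. Leave it alone.
- chip_clip: Bystander: stainless spring clip chip holder, 100 x 60 mm foot, 76 mm high; origin at the centre of its underside. Leave it alone.
- photo_block: Bystander: acrylic photo block, 30 x 130 x 90 mm; origin at the centre of its underside. Leave it alone.
- coin_box: Bystander: lacquered coin box with clip-on lid, 94 x 134 x 61 mm; origin at the centre of its underside. Leave it alone.
- mug: Bystander: white mug, 80 mm across, 90 mm high; origin at the centre of its underside. Leave it alone.
Not all that is in view belongs to the job. Leave any blue look-alike of the probe0 alone.

How it is judged:
On the way, in this order (a step that is already met when the one before it is completed fails the run):
1. every probe fully home in a terminal opening and the lid shut (x of each of probe0_tip, probe1_tip, probe2_tip, probe3_tip in the frame of case above 0.085 m and y of probe0_tip in the frame of case between -0.11 and 0.11 m and z of probe0_tip in the frame of case between 0.02 and 0.034 m and angle between the x axis of each of probe0, probe1, probe2, probe3 and the x axis of case, either way round below 0.13 rad and y of probe1_tip in the frame of case between -0.11 and 0.11 m and z of probe1_tip in the frame of case between 0.02 and 0.034 m and y of probe2_tip in the frame of case between -0.11 and 0.11 m and z of probe2_tip in the frame of case between 0.02 and 0.034 m and y of probe3_tip in the frame of case between -0.11 and 0.11 m and z of probe3_tip in the frame of case between 0.02 and 0.034 m and value of joint lid below 0.05 rad), for 0.2 s.
2. the charging switch flipped to on (value of joint switch above 0.8 rad), for 0.2 s.
At the end, for the whole second after the job is handed in: Every probe present is home in an opening (tip within 5 mm of fully home, 7 mm in height, in line with the case within 0.13 rad) and at rest, the lid is within 0.05 rad of shut and the switch is past 0.8 of its 1.0 rad (all of step 1 and linear speed of each of probe0, probe1, probe2, probe3 below 0.02 m/s and value of joint switch above 0.8 rad); the robot touches nothing.
It fails at once if a bystander (planter, remote, chip holder, photo block, coin box, mug) is moved more than 5 cm (distance of any of planter, remote, chip_clip, photo_block, coin_box, mug from where it was at the start of the episode above 0.05 m).
It fails at once if a bystander is tipped over (angle between any of planter, remote, chip_clip, photo_block, coin_box, mug's own z axis and vertical above 0.4 rad).
Of probe0, probe1, probe2, probe3 only 3 to 4 are there at a start; the rules pass over those that are not, and their reading is None.
At some moment in a run one of probe0, probe1, probe2, probe3 may be knocked a few centimetres aside while the robot is not near it.
It also fails if it takes over 210 s, if anything falls off the work surface, if the arm or the gripper's body presses on something with over 40 N, if the wrist force passes 120 N, or if a joint passes its speed limit or range.

## Working session

There is one attempt and no reset: what is moved stays moved. The work goes in short steps, Python scripts to look and compute and a tool call to move; the robot and the scene stay as the last step left them, time stands still between calls to the robot, and variables do not carry over. Pictures are saved under pics/ and viewed, and the job is handed in when it is done.

Besides the shell and the picture viewer there is one more tool, called after "Emit:" as name(argument=value, ...) on one line, values as JSON. step_arm: Moves the arm, as the interface text tells. Its arguments: {"type":"object","properties":{"slide":{"type":"array","items":{"type":"array","items":{"type":"number"}}},"twist":{"type":"array","items":{"type":"number"}},"jaw":{"type":"number"},"force":{"type":"number"}},"required":["slide","twist"]}

```bash
mkdir -p pics; ls; cat > h.py <<'E'
import numpy as np, cv2
from scipy.spatial.transform import Rotation as R
from rig import robot
def shot(name,fn):
    c=robot.camera(name); cv2.imwrite('pics/'+fn+'.png',c['color']); np.savez('pics/'+fn+'.npz',**{k:np.array(v) for k,v in c.items()})
    return c
def load(fn): 
    d=np.load('pics/'+fn+'.npz'); return {k:d[k] for k in d.files}
def rot(c):
    o=np.array(c['orientation']); return o if o.shape==(3,3) else R.from_quat(o).as_matrix()
def ray(c,u,v):
    K=np.array(c['camera_matrix']);k1=float(c['k1'])
    p=cv2.undistortPoints(np.array([[[u,v]]],float),K,np.array([k1,0,0,0.]))[0,0]
    return rot(c)@np.array([p[0],p[1],1])
def px_z(c,u,v,z):
    d=ray(c,u,v);o=np.array(c['origin']); return o+d*(z-o[2])/d[2]
def px_d(c,u,v):
    return np.array(c['origin'])+ray(c,u,v)*float(c['depth'][int(v),int(u)])
def proj(c,P):
    p=rot(c).T@(np.array(P)-np.array(c['origin'])); x=p[:2]/p[2]; r2=x@x; x=x*(1+float(c['k1'])*r2); K=np.array(c['camera_matrix'])
    return K[0,0]*x[0]+K[0,2],K[1,1]*x[1]+K[1,2]
def cloud(c):
    K=np.array(c['camera_matrix']);h,w=c['depth'].shape
    uu,vv=np.meshgrid(np.arange(w),np.arange(h))
    p=cv2.undistortPoints(np.stack([uu,vv],-1).reshape(-1,1,2).astype(float),K,np.array([float(c['k1']),0,0,0.]))[:,0]
    d=np.concatenate([p,np.ones((len(p),1))],1)@rot(c).T*np.array(c['depth']).reshape(-1,1)
    return (d+np.array(c['origin'])).reshape(h,w,3)
E
python3 - <<'E'
from h import *
for n in ['scene','top','wrist']:
    c=shot(n,n+'0'); print(n,c['origin'],c['orientation'],c['camera_matrix'],c['k1'])
print(robot.get_obs(),robot.finger_overhang)
E
```

```text
pics
scene [ 0.91506508 -0.69936439  0.96185269] [ 0.88806252  0.26167618 -0.10396142 -0.36340413] [[426.02299878   0.         274.93608505]
 [  0.         426.02299878 209.13219247]
 [  0.           0.           1.        ]] 0.037059700243948154
top [ 0.21731366 -0.00189034  1.45697139] [-0.69811991  0.7112714  -0.0575496   0.05839196] [[472.85660455   0.         283.07357789]
 [  0.         472.85660455 200.43638649]
 [  0.           0.           1.        ]] -0.061305300758114335
wrist [ 0.21558653 -0.58990438  0.38435871] [ 0.78257938 -0.61046356 -0.07572639  0.09575631] [[339.86099807   0.         274.01019761]
 [  0.         339.86099807 210.2076858 ]
 [  0.           0.           1.        ]] 0.021715836287635085
{'time': 0.15, 'q': array([-1.50351321e+00,  5.28246535e-01,  1.43360522e+00, -3.88919939e-05,
        1.18139788e+00, -1.78498465e-01]), 'joint_velocities': array([-6.70454096e-04, -4.08734867e-03, -4.41409770e-03, -1.40769038e-03,
        1.03210540e-03, -4.69938203e-05]), 'joint_torque': array([ 5.39445318e-04, -4.40428805e+01, -1.76842815e+01,  6.32835436e-02,
        5.52912347e-02, -9.87445765e-05]), 'position': array([ 0.15204876, -0.60560845,  0.20050108]), 'tool_rot': array([ 9.92457177e-01,  1.22589005e-01,  2.80904373e-05, -8.28210334e-04]), 'ft_force': array([-0.16497851, -0.51133665, -0.19163212]), 'moment': array([ 0.0108871 , -0.00497229,  0.00506493]), 'grip_width': 0.08699171894550296} 0.017
```

View pics/scene0.png

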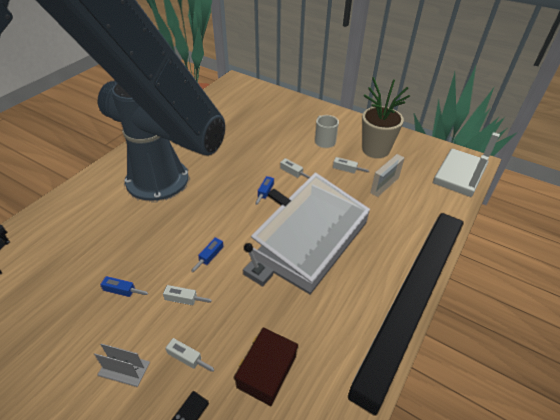

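View pics/top0.png

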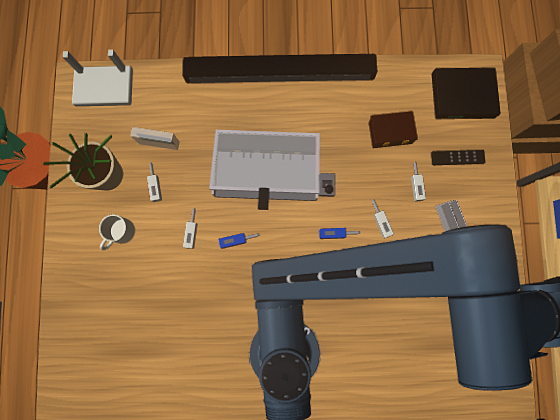

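View pics/wrist0.png

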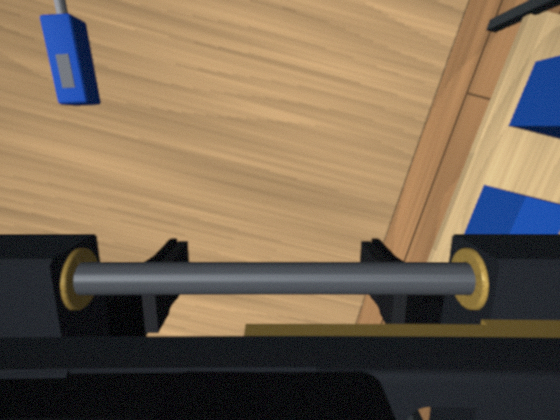

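The top view shows four white probes at (153,186), (190,231), (383,220) and (419,184). There are blue look-alikes at (235,240) and (335,233), and a third, hidden under the arm in this view, at scene (118,287). The case is at (267,165) with its tab at (263,198), and the switch is at (328,185). Next I'll zoom in and measure.

```bash
python3 - <<'E'
from h import *
c=load('top0'); im=c['color']
cv2.imwrite('pics/tc1.png',cv2.resize(im[120:260,130:350],None,fx=3.6,fy=3.6,interpolation=cv2.INTER_CUBIC))
cv2.imwrite('pics/tc2.png',cv2.resize(im[150:250,350:480],None,fx=5,fy=5,interpolation=cv2.INTER_CUBIC))
P=cloud(c)
for (u,v) in [(214,132),(318,134),(267,193),(263,198),(263,205),(212,190),(317,192),(327,188),(267,145),(267,175),(153,186),(190,231),(383,220),(419,184)]:
    print(u,v,P[v,u].round(3))
# white probes via height
z=P[...,2]; hsv=cv2.cvtColor(im,cv2.COLOR_BGR2HSV)
m=((z>0.02)&(z<0.04)&(hsv[...,1]<60)&(hsv[...,2]>120)).astype(np.uint8)
n,l,s,ce=cv2.connectedComponentsWithStats(m)
for i in range(1,n):
    if s[i,4]>60:
        q=P[l==i][:,:2]; r=cv2.minAreaRect((q*1000).astype(np.float32)); print(s[i],r, np.median(P[l==i][:,2]))
E
```

```text
214 132 [ 0.687  0.216 -0.005]
318 134 [ 0.652 -0.113  0.063]
267 193 [0.463 0.044 0.11 ]
263 198 [0.448 0.055 0.112]
263 205 [0.426 0.055 0.121]
212 190 [0.486 0.212 0.053]
317 192 [ 0.464 -0.101  0.104]
327 188 [ 0.476 -0.131  0.101]
267 145 [0.618 0.043 0.073]
267 175 [0.521 0.044 0.09 ]
153 186 [0.506 0.399 0.031]
190 231 [0.365 0.283 0.025]
383 220 [ 0.388 -0.306  0.028]
419 184 [ 0.498 -0.424  0.026]
[  72   66   58   38 1962] ((847.4046020507812, 582.8733520507812), (189.4076385498047, 128.43336486816406), 89.87464904785156) 0.02858225158794181
[147 175  13  26 200] ((502.4637451171875, 399.8398742675781), (80.0976791381836, 30.239971160888672), 10.135292053222656) 0.02823709949259634
[413 174  13  26 215] ((489.5028076171875, -422.53265380859375), (79.90534973144531, 31.011585235595703), 2.3278162479400635) 0.027568161441762884
[375 211  18  27 233] ((376.279541015625, -306.7199401855469), (78.79752349853516, 30.815773010253906), 20.80582046508789) 0.027599025357856855
[183 222  13  26 208] ((354.58154296875, 285.3924255371094), (29.510875701904297, 78.49103546142578), 82.88182830810547) 0.028541508207868604
```

```bash
python3 - <<'E'
from h import *
c=load('scene0'); im=c['color']
cv2.imwrite('pics/sc1.png',cv2.resize(im[130:310,220:420],None,fx=3.3,fy=3.3,interpolation=cv2.INTER_CUBIC))
E
```

```text
(no output)
```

View pics/tc1.png

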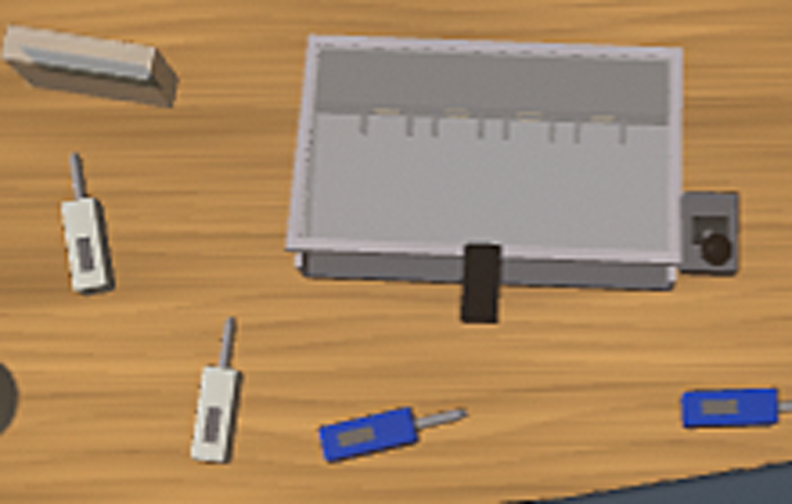

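View pics/tc2.png

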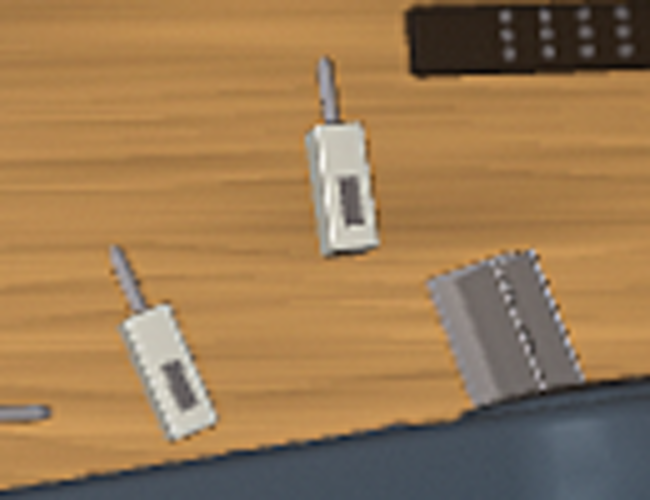

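View pics/sc1.png

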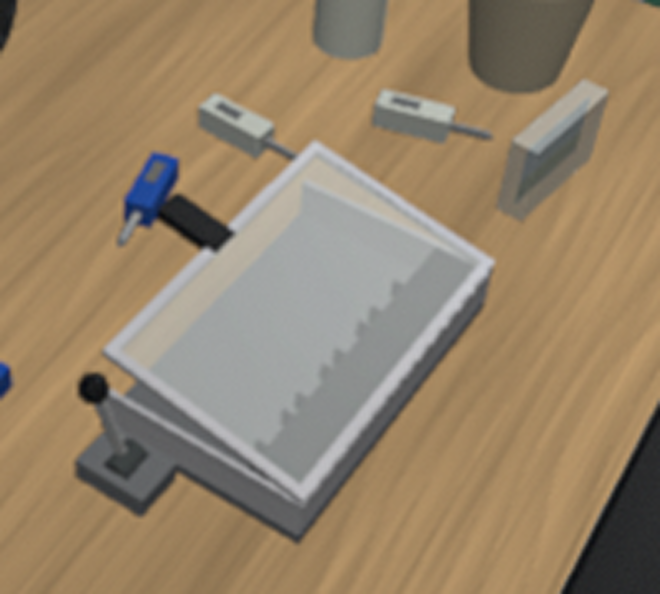

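```bash
cat > fit.py <<'E'
from h import *
from scipy.optimize import least_squares
t=load('top0'); s=load('scene0')
def case2w(p,X): 
    c,n=np.cos(p[2]),np.sin(p[2]); return np.array([p[0]+c*X[0]-n*X[1],p[1]+n*X[0]+c*X[1],X[2]])
def lid(a,d,y,h): # d from hinge outwards, h above mid
    return np.array([.1-d*np.cos(a)-h*np.sin(a)*-1*-1 if 0 else .1-d*np.cos(a)+h*np.sin(a),y,.058+d*np.sin(a)+h*np.cos(a)])
obs=[(t,'L',(0,.16,.003),(216.4,130.3)),(t,'L',(0,-.16,.003),(319.4,133.3)),(t,'L',(.2,.16,.003),(209.7,188.9)),(t,'L',(.2,-.16,.003),(318.9,193.1)),(t,'L',(.255,0,-.007),(263.6,209.4)),
(t,'C',(-.1,.16,0),(214.7,196.4)),(t,'C',(-.1,-.16,0),(317.2,200)),(t,'C',(-.0886,-.19,.092),(328.6,188.9)),
(s,'L',(.2,.16,.003),(316.1,173.3)),(s,'L',(.2,-.16,.003),(252.7,236.1)),(s,'L',(0,.16,.003),(369.4,209.4)),(s,'L',(0,-.16,.003),(311.8,280.6)),(s,'C',(-.0886,-.19,.092),(248.2,247.6))]
def f(p):
    r=[]
    for c,k,X,uv in obs:
        X=lid(p[3],*X) if k=='L' else X
        r+=list(np.array(proj(c,case2w(p,X)))-uv)
    return np.array(r)
if __name__=='__main__':
    o=least_squares(f,[.56,.04,0,.25],loss='soft_l1'); print(o.x); print(f(o.x).reshape(-1,2).round(1))
    p=o.x
    for X in [lid(p[3],.23,0,0),(.1,0,.058),(.045,-.093,.027),(.045,-.031,.027),(.045,.031,.027),(.045,.093,.027)]: print(case2w(p,X).round(4))
E
python3 fit.py
```

```text
[ 0.5677332   0.04710992 -0.05285621  0.1982439 ]
[[-0.9 -1.7]
 [ 0.  -1.4]
 [-0.1 -0.2]
 [ 0.1 -0.7]
 [-0.2  0. ]
 [-0.2 -0.3]
 [-0.5 -0.4]
 [ 0.5  2. ]
 [-1.6 -0.4]
 [-2.1  0.4]
 [ 0.4 -0.9]
 [ 0.3  0.6]
 [-2.4 -0.8]]
[0.4424 0.0537 0.1033]
[0.6676 0.0418 0.058 ]
[ 0.6078 -0.0481  0.027 ]
[0.611  0.0138 0.027 ]
[0.6143 0.0757 0.027 ]
[0.6176 0.1376 0.027 ]
```

```bash
cat > go.py <<'E'
import sys
from h import *
# usage: go.py x y z psi_deg ... ; prints twist needed then slide totals (tool frame, mm, at final psi) chained
def yaw():
    m=R.from_quat(robot.get_obs()['tool_rot']).as_matrix(); return np.degrees(np.arctan2(m[1,0],m[0,0]))
def plan(wps):
    o=robot.get_obs(); p=np.array(o['position']); y=yaw(); print('at',p.round(4),'yaw',round(y,2),'t',o['time'])
    for w in wps:
        w=np.array(w,float); tw=(y-w[3]+180)%360-180; d=w[:3]-p; a=np.radians(w[3])
        s=np.array([d[0]*np.cos(a)+d[1]*np.sin(a), d[0]*np.sin(a)-d[1]*np.cos(a), -d[2]])*1000
        n=int(np.ceil(max(np.linalg.norm(s)/35,abs(tw)/7)))or 1
        print('twist %.2f then slide'%tw,s.round(1),'n',n,'per row',(s/n).round(2)); p=w[:3]; y=w[3]
if __name__=='__main__':
    v=list(map(float,sys.argv[1:])); plan([v[i:i+4] for i in range(0,len(v),4)])
E
python3 go.py .45 -.3 .25 -3 .442 .054 .2 -3 .442 .054 .1033 -3
```

```text
at [ 0.152  -0.6056  0.2005] yaw 14.08 t 0.15
twist 17.08 then slide [ 281.5 -320.8  -49.5] n 13 per row [ 21.66 -24.68  -3.81]
twist 0.00 then slide [ -26.5 -353.1   50. ] n 11 per row [ -2.41 -32.1    4.55]
twist 0.00 then slide [ 0.  -0.  96.7] n 3 per row [ 0.   -0.   32.23]
```

Emit:
step_arm(slide=[[0,0,0],[0,0,0],[0,0,0],[21.6,-24.7,-3.8],[21.6,-24.7,-3.8],[21.6,-24.7,-3.8],[21.6,-24.7,-3.8],[21.6,-24.7,-3.8],[21.6,-24.7,-3.8],[21.6,-24.7,-3.8],[21.6,-24.7,-3.8],[21.6,-24.7,-3.8],[21.6,-24.7,-3.8],[21.6,-24.7,-3.8],[21.6,-24.7,-3.8],[21.6,-24.7,-3.8]], twist=[5.7,5.7,5.7,0,0,0,0,0,0,0,0,0,0,0,0,0])

```text
time: 1.48
position: [0.4502, -0.2988, 0.2506]
tool_rot: [1.0, -0.026, -0.0, -0.0]
ft_force: [0.3, -1.2, 0.2]
grip_width: 0.087
```

Emit:
step_arm(slide=[[-2.4,-32,4.5],[-2.4,-32,4.5],[-2.4,-32,4.5],[-2.4,-32,4.5],[-2.4,-32,4.5],[-2.4,-32,4.5],[-2.4,-32,4.5],[-2.4,-32,4.5],[-2.4,-32,4.5],[-2.4,-32,4.5],[-2.4,-32,4.5],[0,0,0]], twist=[0,0,0,0,0,0,0,0,0,0,0,0])

```text
time: 2.48
position: [0.4393, 0.0573, 0.2003]
tool_rot: [1.0, -0.024, -0.002, -0.001]
ft_force: [-1.3, -0.5, -0.4]
grip_width: 0.0871
```

```bash
python3 go.py .442 .054 .103 -3; python3 -c "
from h import *
shot('wrist','w1');c=load('w1')
print(proj(c,[.4424,.0537,.1033]),robot.get_obs()['ft_force'])"
```

```text
at [0.4393 0.0573 0.2003] yaw -2.72 t 2.4833
twist 0.28 then slide [ 2.8  3.2 97.3] n 3 per row [ 0.95  1.06 32.42]
(np.float64(278.171916902799), np.float64(200.65765367696673)) [-0.83828852 -0.08888934  0.34288051]
```

View pics/w1.png

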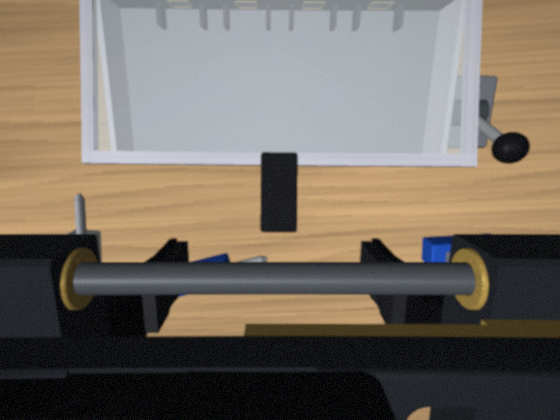

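The tab is at (280,192), midway between the fingers, and the projected grip point (278,201) falls on it. I'll descend and grip.

Emit:
step_arm(slide=[[1,1,25],[1,1,25],[1,1,25],[0,0,23],[0,0,0]], twist=[0.3,0,0,0,0])

```text
time: 2.95
position: [0.4419, 0.0486, 0.1001]
tool_rot: [1.0, -0.03, -0.004, -0.0]
ft_force: [-0.6, -0.2, -0.8]
grip_width: 0.0869
```

Emit:
step_arm(slide=[[0,0,0],[0,0,0],[0,0,0],[0,0,0],[0,0,0],[0,0,0]], twist=[0,0,0,0,0,0], jaw=20, force=15)

```text
time: 3.45
position: [0.4449, 0.0494, 0.104]
tool_rot: [1.0, -0.029, 0.001, 0.0]
ft_force: [-0.7, 0.3, -0.3]
grip_width: 0.0548
```

Emit:
step_arm(slide=[[0,0,0],[0,0,0],[0,0,0],[0,0,0],[0,0,0],[0,0,0],[0,0,0],[0,0,0]], twist=[0,0,0,0,0,0,0,0])

```text
time: 4.12
position: [0.4444, 0.0494, 0.1031]
tool_rot: [1.0, -0.029, -0.0, -0.0]
ft_force: [-0.3, -0.2, 0.4]
grip_width: 0.0201
```

```bash
python3 - <<'E'
from h import *
# arc table: tool at yaw -3; lid from .198 to 1.68
a=np.linspace(.198,1.68,20)
for i in range(1,20): print(i,round(a[i],2),((np.cos(a[i-1])-np.cos(a[i]))*230).round(1),(-(np.sin(a[i])-np.sin(a[i-1]))*230).round(1))
E
```

```text
1 0.28 4.2 -17.4
2 0.35 5.6 -17.1
3 0.43 6.9 -16.6
4 0.51 8.1 -16.0
5 0.59 9.4 -15.3
6 0.67 10.5 -14.5
7 0.74 11.6 -13.7
8 0.82 12.7 -12.7
9 0.9 13.6 -11.7
10 0.98 14.5 -10.6
11 1.06 15.3 -9.4
12 1.13 15.9 -8.2
13 1.21 16.5 -6.9
14 1.29 17.0 -5.6
15 1.37 17.4 -4.3
16 1.45 17.7 -2.9
17 1.52 17.9 -1.5
18 1.6 17.9 -0.1
19 1.68 17.9 1.3
```

```bash
python3 -c "
from h import *
shot('wrist','w2');shot('scene','s2');shot('top','t2')
a=load('s2')['color'][130:310,150:420];cv2.imwrite('pics/s2c.png',cv2.resize(a,None,fx=2.9,fy=2.9))"
```

```text
(no output)
```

View pics/w2.png

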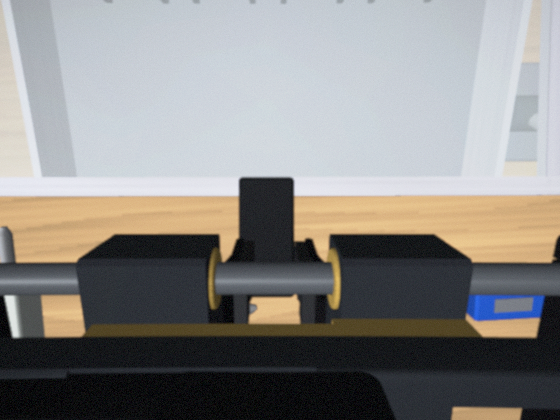

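View pics/s2c.png

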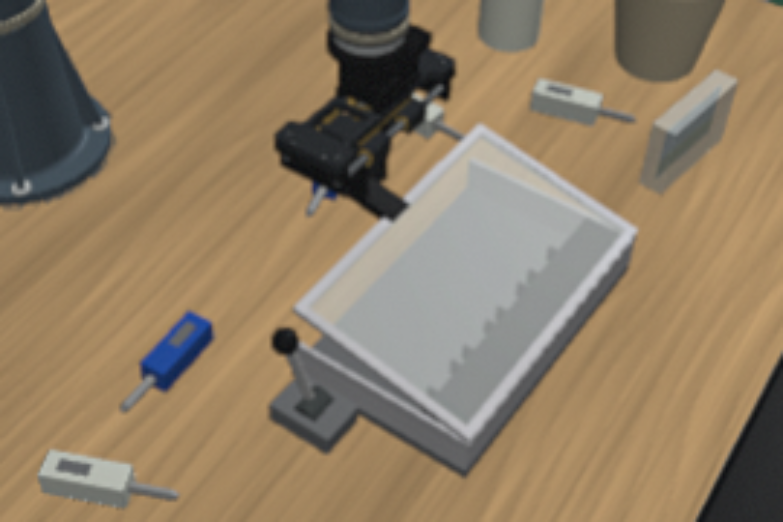

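```bash
python3 -c "
from h import *
a=load('w2');P=cloud(a)
for u,v in [(266,185),(266,200),(266,220),(266,250),(266,258),(266,293),(240,315),(310,315),(238,250),(300,250),(230,190),(305,190)]: print(u,v,P[v,u].round(4))
cv2.imwrite('pics/w2c.png',cv2.resize(a['color'][160:340,180:370],None,fx=3.2,fy=3.2,interpolation=cv2.INTER_CUBIC)*2)"
```

```text
266 185 [0.4791 0.0515 0.1076]
266 200 [0.4715 0.052  0.1104]
266 220 [0.4612 0.0526 0.1129]
266 250 [0.4452 0.0535 0.1154]
266 258 [0.4416 0.0537 0.1178]
266 293 [0.47   0.0498 0.211 ]
240 315 [0.4427 0.0619 0.1746]
310 315 [0.4403 0.0361 0.1733]
238 250 [0.4563 0.0648 0.1431]
300 250 [0.4523 0.0366 0.1368]
230 190 [0.4769 0.0714 0.1044]
305 190 [0.4744 0.0305 0.1039]
```

View pics/w2c.png

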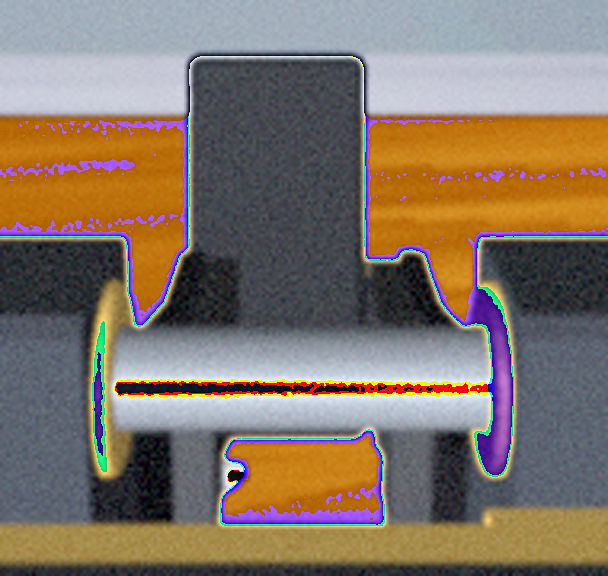

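Emit:
step_arm(slide=[[0,0,0],[0,0,0],[0,0,0],[0,0,0]], twist=[0,0,0,0], jaw=10, force=20)

```text
time: 4.6
position: [0.4444, 0.0494, 0.1032]
tool_rot: [1.0, -0.029, 0.0, 0.0]
ft_force: [-0.2, 0.1, -0.4]
grip_width: 0.0108
```

```bash
python3 -c "
from h import *
shot('wrist','w3');print(robot.get_obs())
a=load('w3')
cv2.imwrite('pics/w3c.png',cv2.convertScaleAbs(cv2.resize(a['color'][160:340,180:370],None,fx=3.2,fy=3.2,interpolation=cv2.INTER_CUBIC),alpha=2))"
```

```text
{'time': 4.65, 'q': array([-1.40156935e-01,  4.62446905e-01,  1.96374018e+00, -9.77983914e-07,
        7.15402847e-01,  1.48856727e+00]), 'joint_velocities': array([-0.0012066 , -0.0002485 , -0.00029754,  0.00304354,  0.00141122,
        0.00097082]), 'joint_torque': array([ 1.78303861e-03, -3.28837287e+01, -9.57215220e+00,  2.83433672e-02,
       -7.27709010e-02,  9.13622415e-06]), 'position': array([0.44438957, 0.04940368, 0.10316982]), 'tool_rot': array([ 9.99580585e-01, -2.89595231e-02,  1.31889850e-06,  4.69993606e-07]), 'ft_force': array([ 0.84448222,  0.3495955 , -0.31575887]), 'moment': array([ 0.05510009,  0.02788358, -0.01512246]), 'grip_width': 0.01018037563795337}
```

View pics/w3c.png

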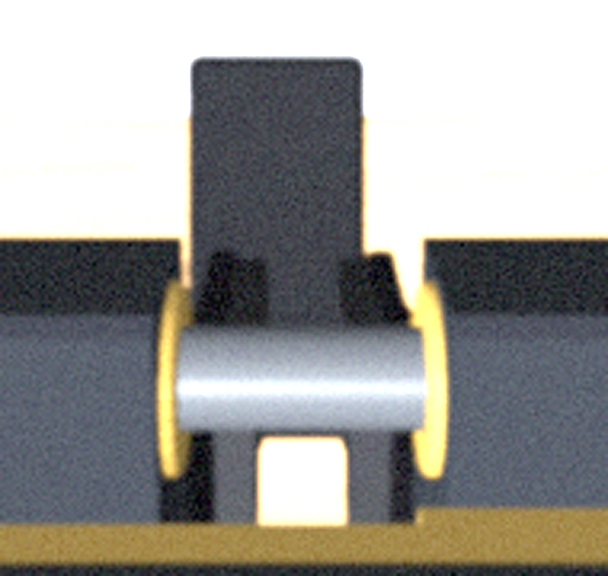

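```bash
python3 -c "
from h import *
a=load('w3');P=cloud(a)
for z in (.086,.103,.14): print(z,proj(a,[.4444,.0494,z]))
for x in (.417,.43,.444,.46,.478): print(x,proj(a,[x,.0537,.11+.2*(.444-x)]))
for v in range(180,312,8): print(v,P[v,266].round(4),P[v,252].round(4),P[v,292].round(4))
print(a['origin'],rot(a))
t=load('t2');cv2.imwrite('pics/t2c.png',cv2.resize(t['color'][150:260,210:330],None,fx=5,fy=5,interpolation=cv2.INTER_CUBIC))
"
```

```text
0.086 (np.float64(273.78558517454616), np.float64(233.97527760236827))
0.103 (np.float64(273.7710340231703), np.float64(243.20005998707697))
0.14 (np.float64(273.7288372720484), np.float64(269.9295608193878))
0.417 (np.float64(268.9033723073696), np.float64(297.7619541577212))
0.43 (np.float64(267.52900368516384), np.float64(274.1448958813251))
0.444 (np.float64(266.03886213254776), np.float64(248.57964927599681))
0.46 (np.float64(264.32154199129485), np.float64(219.17012928961174))
0.478 (np.float64(262.3690383873268), np.float64(185.8021123330143))
180 [0.4818 0.0514 0.1079] [0.482  0.0589 0.1066] [0.481  0.0376 0.1079]
188 [0.4776 0.0516 0.1087] [0.478  0.0591 0.1083] [0.4766 0.0377 0.1072]
196 [0.4736 0.0518 0.1101] [0.4739 0.0593 0.1092] [0.4725 0.038  0.1086]
204 [0.4693 0.0521 0.1103] [0.4698 0.0595 0.1108] [0.4686 0.0383 0.1106]
212 [0.4651 0.0523 0.1111] [0.4656 0.0598 0.1112] [0.4645 0.0385 0.1118]
220 [0.4612 0.0526 0.1129] [0.4615 0.06   0.1124] [0.4598 0.0387 0.111 ]
228 [0.457  0.0528 0.1138] [0.4574 0.0602 0.1138] [0.4558 0.0389 0.1124]
236 [0.4524 0.0531 0.1134] [0.45
[... 207 characters left out ...]
.1173] [0.4543 0.0581 0.1508] [0.4523 0.0409 0.1484]
268 [0.4768 0.0493 0.2115] [0.4766 0.0528 0.2106] [0.4758 0.0431 0.2102]
276 [0.475  0.0494 0.2122] [0.4756 0.0527 0.2129] [0.4749 0.0432 0.2127]
284 [0.4737 0.0495 0.2137] [0.4735 0.0528 0.213 ] [0.4731 0.0433 0.2132]
292 [0.4703 0.0497 0.211 ] [0.4707 0.0531 0.2114] [0.4704 0.0434 0.212 ]
300 [3.527e-01 6.200e-02 3.000e-04] [0.4482 0.0571 0.1741] [0.4469 0.0425 0.1733]
308 [ 3.443e-01  6.260e-02 -1.000e-04] [0.4459 0.0572 0.1758] [0.4444 0.0427 0.1747]
[0.50978401 0.04549232 0.28712242] [[-5.79995147e-02 -9.68494728e-01 -2.42185916e-01]
 [-9.98316600e-01  5.63038902e-02  1.39225993e-02]
 [ 1.52045167e-04  2.42585724e-01 -9.70129962e-01]]
```

View pics/t2c.png

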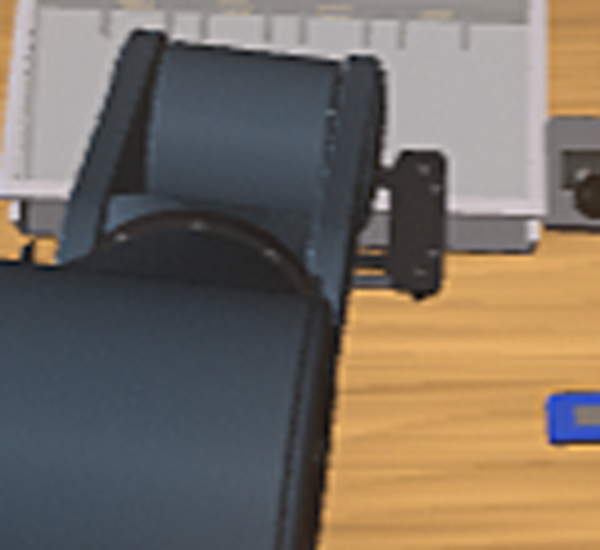

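```bash
python3 -c "
from h import *
for n in ('wrist0','w1'):
  a=load(n);P=cloud(a); 
  print(n)
  for v in range(232,262,4): print(v,[P[v,u].round(3).tolist() for u in (172,178,184,366,372)])
"; python3 -c "
from h import *
a=load('wrist0');cv2.imwrite('pics/w0c.png',cv2.convertScaleAbs(cv2.resize(a['color'][220:340,130:420],None,fx=2.7,fy=2.7,interpolation=cv2.INTER_CUBIC),alpha=2))"
```

```text
wrist0
232 [[0.068, -0.502, 0.001], [0.069, -0.509, 0.0], [0.071, -0.516, -0.0], [0.123, -0.724, 0.001], [0.125, -0.731, -0.0]]
236 [[0.063, -0.503, 0.001], [0.064, -0.51, -0.001], [0.066, -0.517, -0.0], [0.119, -0.726, 0.001], [0.12, -0.733, -0.001]]
240 [[0.15, -0.554, 0.226], [0.059, -0.511, -0.0], [0.061, -0.518, -0.0], [0.113, -0.728, -0.001], [0.174, -0.65, 0.225]]
244 [[0.15, -0.556, 0.231], [0.149, -0.558, 0.227], [0.15, -0.561, 0.227], [0.172, -0.647, 0.227], [0.173, -0.65, 0.228]]
248 [[0.149, -0.557, 0.233], [0.15, -0.559, 0.233], [0.148, -0.561, 0.228], [0.171, -0.646, 0.232], [0.172, -0.648, 0.233]]
252 [[0.149, -0.558, 0.237], [0.15, -0.561, 0.237], [0.147, -0.562, 0.229], [0.17, -0.646, 0.233], [0.172, -0.647, 0.237]]
256 [[0.149, -0.559, 0.242], [0.149, -0.561, 0.239], [0.145, -0.562, 0.23], [0.168, -0.647, 0.233], [0.171, -0.646, 0.242]]
260 [[0.15, -0.561, 0.246], [0.216, -0.59, 0.384], [0.144, -0.563, 0.23], [0.166, -0.647, 0.233], [0.17, -0.646, 0.243]]
w1
232 [[0.388, 0.18, 0.002], [0.387, 0.174, -0.0], [0.387, 0.167, 0.0], [0.377, -0.048, 0.001], [0.376, -0.056, -0.001]]
236 [[0.382, 0.181, 0.0], [0.382, 0.175, -0.001], [0.382, 0.167, 0.0], [0.371, -0.049, -0.001], [0.372, -0.055, 0.001]]
240 [[0.453, 0.106, 0.226], [0.377, 0.175, 0.0], [0.377, 0.168, 0.001], [0.366, -0.049, -0.001], [0.447, 0.008, 0.224]]
244 [[0.452, 0.105, 0.231], [0.451, 0.104, 0.226], [0.451, 0.1, 0.228], [0.446, 0.012, 0.227], [0.446, 0.008, 0.225]]
248 [[0.451, 0.105, 0.232], [0.451, 0.102, 0.232], [0.449, 0.1, 0.228], [0.446, 0.013, 0.232], [0.447, 0.011, 0.233]]
252 [[0.451, 0.103, 0.238], [0.451, 0.1, 0.239], [0.448, 0.1, 0.23], [0.445, 0.013, 0.233], [0.446, 0.012, 0.237]]
256 [[0.451, 0.102, 0.243], [0.449, 0.101, 0.238], [0.446, 0.1, 0.23], [0.443, 0.013, 0.233], [0.446, 0.013, 0.242]]
260 [[0.45, 0.101, 0.247], [0.447, 0.101, 0.239], [0.444, 0.1, 0.231], [0.441, 0.013, 0.233], [0.445, 0.013, 0.243]]
```

View pics/w0c.png

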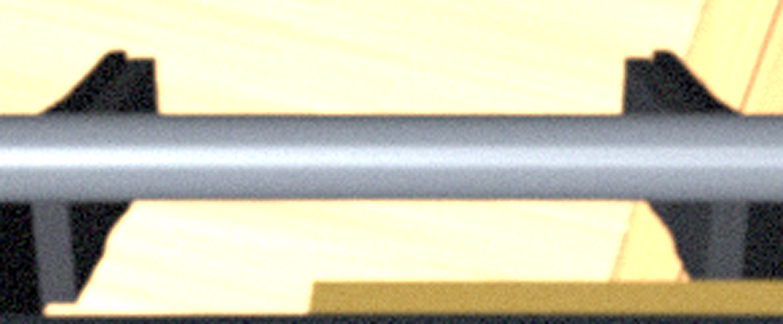

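```bash
python3 -c "
from h import *
c=shot('scene','s3');P=cloud(c)
for z in (.06,.086,.103,.129,.146): print(z,proj(c,[.4444,.0494,z]))
a=c['color'][150:230,230:310];cv2.imwrite('pics/s3c.png',cv2.convertScaleAbs(cv2.resize(a,None,fx=7,fy=7,interpolation=cv2.INTER_CUBIC),alpha=2))"
```

```text
0.06 (np.float64(276.1331541829161), np.float64(208.97314912310452))
0.086 (np.float64(276.20033229535824), np.float64(202.74196190452844))
0.103 (np.float64(276.2453633292755), np.float64(198.56603773052848))
0.129 (np.float64(276.3159993291794), np.float64(192.01724276785666))
0.146 (np.float64(276.3633817307087), np.float64(187.6254188800471))
```

View pics/s3c.png

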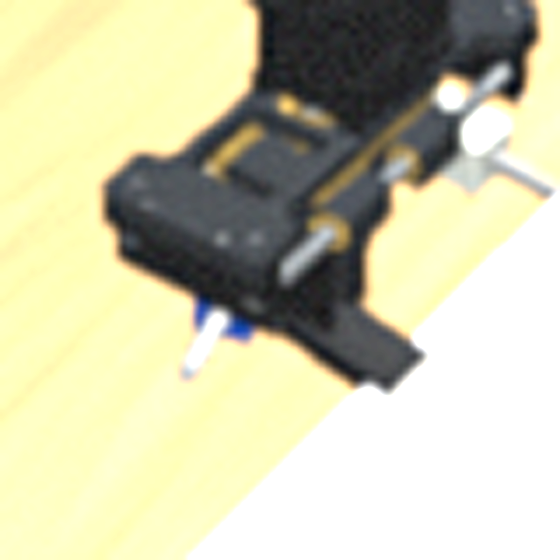

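The wrist and scene views disagree with the reported TCP height. The fingertips are really about 26 mm above the reported TCP z rather than 17 mm below it, so the jaws closed above the tab. I'll allow for about 43 mm in z, reopen and descend, watching the force.

Emit:
step_arm(slide=[[0,0,-15],[0,-2,0],[0,-2,0],[0,0,0],[0,0,0],[0,0,0],[0,0,0],[0,0,0],[0,0,0],[0,0,0]], twist=[0,0,0,0,0,0,0,0,0,0], jaw=60)

```text
time: 5.53
position: [0.4446, 0.0534, 0.1181]
tool_rot: [1.0, -0.029, -0.0, -0.0]
ft_force: [0.9, 0.1, 0.1]
grip_width: 0.0589
```

Emit:
step_arm(slide=[[0,0,10],[0,0,10],[0,0,10],[0,0,10],[0,0,10],[0,0,0]], twist=[0,0,0,0,0,0])

```text
time: 6.03
position: [0.4436, 0.0535, 0.0668]
tool_rot: [1.0, -0.029, -0.002, -0.0]
ft_force: [0.2, -0.4, -0.7]
grip_width: 0.0597
```

Emit:
step_arm(slide=[[0,0,0],[0,0,0],[0,0,0],[0,0,0],[0,0,0],[0,0,0],[0,0,0],[0,0,0]], twist=[0,0,0,0,0,0,0,0], jaw=20, force=15)

```text
time: 6.7
position: [0.4449, 0.0537, 0.0683]
tool_rot: [1.0, -0.029, 0.0, -0.0]
ft_force: [0.7, 2.7, 0.2]
grip_width: 0.0301
```

The jaws stopped at 30 mm, so the tab is held. Next I'll swing the lid up along its arc.

Emit:
step_arm(slide=[[4.5,0,-17],[5.5,0,-17],[7,0,-16.5],[8,0,-16],[9.5,0,-15.3],[10.5,0,-14.5],[11.6,0,-13.7],[12.7,0,-12.7],[13.6,0,-11.7],[14.5,0,-10.6]], twist=[0,0,0,0,0,0,0,0,0,0], force=25)

```text
time: 7.53
position: [0.5408, 0.0483, 0.2118]
tool_rot: [1.0, -0.029, -0.002, -0.001]
ft_force: [3.2, -0.1, -11.4]
grip_width: 0.0298
```

Emit:
step_arm(slide=[[15.3,0,-9.4],[15.9,0,-8.2],[16.5,0,-6.9],[17,0,-5.6],[17.4,0,-4.3],[17.7,0,-2.9],[17.9,0,-1.5],[17.9,0,0],[15,0,1],[0,0,0]], twist=[0,0,0,0,0,0,0,0,0,0])

```text
time: 8.37
position: [0.6927, 0.0398, 0.2491]
tool_rot: [1.0, -0.029, -0.001, -0.001]
ft_force: [0.8, 2.5, -0.8]
grip_width: 0.0297
```

```bash
python3 -c "
from h import *
c=shot('scene','s4');print(robot.get_obs()['ft_force'])"
```

```text
[ 1.39617988  1.55964941 -3.75640924]
```

View pics/s4.png

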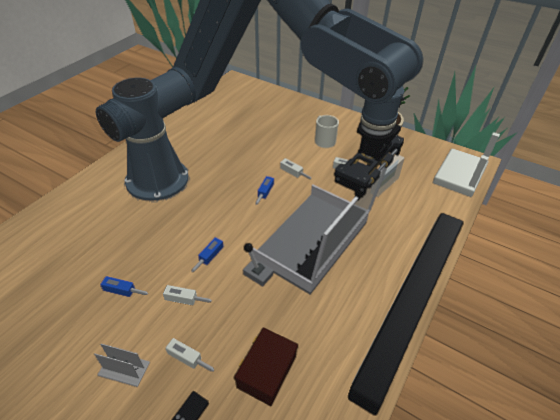

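The lid now stands just past vertical. I'll release it, rise, and back off to look into the case.

Emit:
step_arm(slide=[[0,0,0],[0,0,0],[0,0,0],[0,0,0],[0,0,0],[0,0,0],[0,0,-20],[0,0,-30],[0,0,-30],[-30,0,0],[-35,0,0],[-35,0,0],[-35,0,0],[-35,0,0],[-35,0,0],[0,0,0],[0,0,0]], twist=[0,0,0,0,0,0,0,0,0,0,0,0,0,0,0,0,0], jaw=80)

```text
time: 9.83
position: [0.4859, 0.0512, 0.3316]
tool_rot: [1.0, -0.029, 0.0, 0.0]
ft_force: [0.8, -0.4, 0.4]
grip_width: 0.0799
```

```bash
python3 -c "
from h import *
shot('wrist','w5');c=shot('top','t5');print(robot.get_obs()['position'])
a=c['color'][100:240,190:350];cv2.imwrite('pics/t5c.png',cv2.resize(a,None,fx=5,fy=4.2,interpolation=cv2.INTER_CUBIC))"
```

```text
[0.48890636 0.05066363 0.33177851]
```

View pics/w5.png

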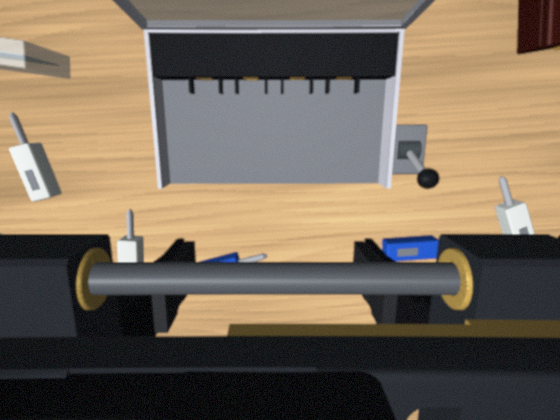

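View pics/t5.png

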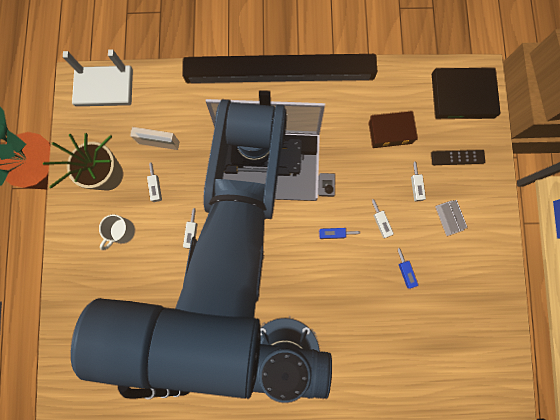

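```bash
python3 -c "
from h import *
a=load('w5')['color'][20:200,135:445];cv2.imwrite('pics/w5c.png',cv2.convertScaleAbs(cv2.resize(a,None,fx=2.58,fy=2.58,interpolation=cv2.INTER_CUBIC),alpha=1.3))"
```

```text
(no output)
```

View pics/w5c.png

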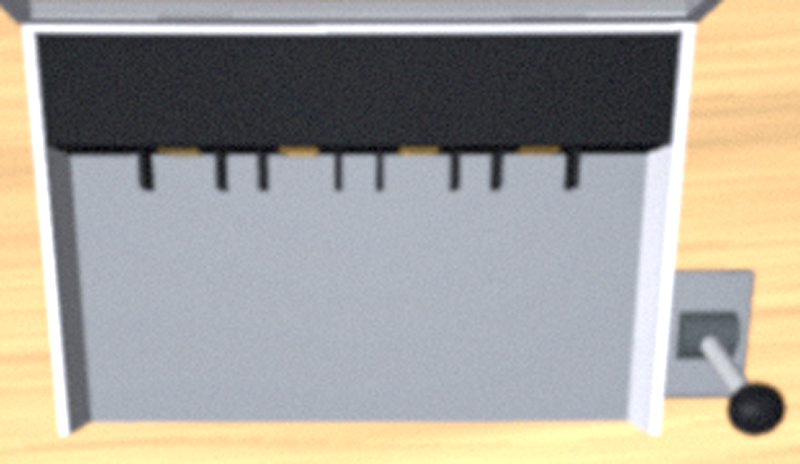

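```bash
cat > fit2.py <<'E'
from h import *
from fit import case2w,lid
from scipy.optimize import least_squares
w=load('w5')
obs=[((-.1,.16,.053),(157.5,187.8)),((-.1,-.16,.053),(391.6,189)),((.045,.155,.05),(154.4,78.9)),((.045,-.155,.05),(394.7,77.4)),
((.027,.093,.03),(206.5,92.5)),((.027,.031,.03),(251.5,92.5)),((.027,-.031,.03),(296.6,92.5)),((.027,-.093,.03),(342.2,92.5)),((-.1,.155,.012),(169.9,183.2)),((-.1,-.155,.012),(378.4,182))]
f=lambda p:np.concatenate([np.array(proj(w,case2w(p,X)))-uv for X,uv in obs])
if __name__=='__main__':
    o=least_squares(f,[.567,.047,-.05],loss='soft_l1'); print(o.x); print(f(o.x).reshape(-1,2).round(1))
    P=cloud(w); print('floor z',np.median(P[110:170,190:360,2]),'blk',np.median(P[45:70,180:380,2]))
    print('ball',proj(w,case2w(o.x,(-.0886,-.19,.092))))
E
python3 fit2.py
```

```text
[ 0.56677824  0.0458592  -0.05839564]
[[ 0.6  0.6]
 [-1.2 -0.5]
 [-1.3 -2.9]
 [ 0.8 -1.2]
 [-1.   0.2]
 [-0.1  0.3]
 [ 0.6  0.3]
 [ 0.9  0.2]
 [ 0.6  0.2]
 [-0.5  1.5]]
floor z 0.012595051871302276 blk 0.05057178254184705
ball (np.float64(425.5466231145654), np.float64(185.06788165510537))
```

The case fit is (0.567, 0.046, −3.2°), with residuals of about 1 px. Grasp targets are the four white probes. The blue ones at (335,233), (408,270) and (235,240) are look-alikes and I leave them alone. First is probe B at (0.355, 0.285), yaw −7°. I'll check it in a close crop before reaching down.

```bash
python3 go.py .33 .29 .17 -7.1
```

```text
at [0.4889 0.0507 0.3318] yaw -3.33 t 9.9333
twist 3.77 then slide [-187.3 -217.9  161.8] n 10 per row [-18.73 -21.79  16.18]
```

Emit:
step_arm(slide=[[-18.7,-21.8,16.2],[-18.7,-21.8,16.2],[-18.7,-21.8,16.2],[-18.7,-21.8,16.2],[-18.7,-21.8,16.2],[-18.7,-21.8,16.2],[-18.7,-21.8,16.2],[-18.7,-21.8,16.2],[-18.7,-21.8,16.2],[-18.7,-21.8,16.2],[0,0,0],[0,0,0]], twist=[3.8,0,0,0,0,0,0,0,0,0,0,0], jaw=60)

```text
time: 10.93
position: [0.3279, 0.2906, 0.168]
tool_rot: [0.998, -0.06, -0.0, 0.0]
ft_force: [-0.1, -0.2, 0.4]
grip_width: 0.06
```

```bash
cat > probe.py <<'E'
import sys
from h import *
def find(c,hint,rad=.1):
    P=cloud(c);hsv=cv2.cvtColor(c['color'],cv2.COLOR_BGR2HSV)
    near=np.hypot(P[...,0]-hint[0],P[...,1]-hint[1])<rad
    m=(near&(P[...,2]>.024)&(P[...,2]<.036)&(hsv[...,1]<70)).astype(np.uint8)
    m[232:]*=0 if c.get('wr',False) else 1
    n,l,s,ce=cv2.connectedComponentsWithStats(m); i=1+np.argmax(s[1:,4])
    q=P[l==i]; r=cv2.minAreaRect((q[:,:2]*1000).astype(np.float32)); 
    return s[i],ce[i],r,np.median(q[:,2])
if __name__=='__main__':
    fn=sys.argv[1]; c=shot('wrist',fn); print(find(c,(float(sys.argv[2]),float(sys.argv[3])))); 
    import go; go.plan([])
E
python3 probe.py w6 .3546 .2854
```

```text
(array([ 262,  121,   33,   85, 2645], dtype=int32), array([277.9637051 , 162.28620038]), ((356.4915771484375, 282.8316345214844), (29.92947769165039, 79.57550048828125), 83.5346908569336), np.float64(0.030575751336707813))
at [0.329  0.2902 0.1687] yaw -7.02 t 10.9833
```

View pics/w6.png

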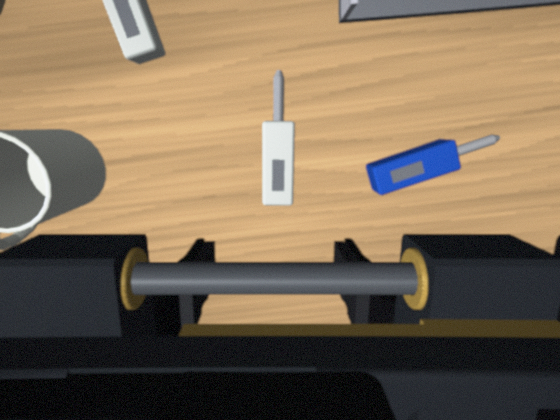

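The crop shows the white probe at (278,162) with its pin up, and the blue one at (413,167). The gripper body clears the blue probe.

```bash
python3 go.py .3615 .2822 .05 -6.5 .3615 .2822 -.017 -6.5
```

```text
at [0.329  0.2902 0.1687] yaw -7.02 t 10.9833
twist -0.52 then slide [ 33.2   4.3 118.7] n 4 per row [ 8.29  1.07 29.68]
twist 0.00 then slide [ 0. -0. 67.] n 2 per row [ 0.  -0.  33.5]
```

Emit:
step_arm(slide=[[8.3,1,29.7],[8.3,1,29.7],[8.3,1,29.7],[8.3,1,29.7],[0,0,20],[0,0,15],[0,0,12],[0,0,8],[0,0,0]], twist=[-0.5,0,0,0,0,0,0,0,0])

```text
time: 11.73
position: [0.3616, 0.2808, -0.0059]
tool_rot: [0.998, -0.059, -0.0, 0.0]
ft_force: [-0.6, -0.6, 0.1]
grip_width: 0.0598
```

Emit:
step_arm(slide=[[0,0,4],[0,0,4],[0,0,2],[0,0,0]], twist=[0,0,0,0])

```text
time: 12.07
position: [0.3603, 0.2815, -0.0147]
tool_rot: [0.998, -0.058, 0.0, -0.0]
ft_force: [0.2, 1.1, -0.2]
grip_width: 0.0599
```

Emit:
step_arm(slide=[[0,0,0],[0,0,0],[0,0,0],[0,0,0],[0,0,0],[0,0,0],[0,0,0],[0,0,0]], twist=[0,0,0,0,0,0,0,0], jaw=22, force=20)

```text
time: 12.73
position: [0.36, 0.2816, -0.0147]
tool_rot: [0.998, -0.058, 0.0, -0.0]
ft_force: [-0.2, 0.7, 1.4]
grip_width: 0.0302
```

```bash
cat > cs.py <<'E'
# usage cs.py caseX caseY z [dyaw]  (TCP in case frame, m) repeated 3s with yaw=-3.2
import sys
import go; import numpy as np
CX,CY,CA=.5668,.0459,-.056
def c2w(x,y): c,s=np.cos(CA),np.sin(CA); return CX+c*x-s*y,CY+s*x+c*y
def w2c(X,Y): c,s=np.cos(CA),np.sin(CA); X-=CX;Y-=CY; return c*X+s*Y,-s*X+c*Y
if __name__=='__main__':
    v=list(map(float,sys.argv[1:]))
    from rig import robot; p=robot.get_obs()['position']; print('case now',np.round(w2c(p[0],p[1]),4))
    go.plan([[*c2w(v[i],v[i+1]),v[i+2],np.degrees(CA)] for i in range(0,len(v),3)])
E
python3 go.py .36 .2816 .1 -6.5; python3 cs.py -.0465 .031 .1 -.0465 .031 -.0015
```

```text
at [ 0.36    0.2816 -0.0147] yaw -6.62 t 12.7333
twist -0.12 then slide [  -0.    -0.  -114.7] n 4 per row [-1.000e-02 -0.000e+00 -2.868e+01]
case now [-0.2196  0.2237]
at [ 0.36    0.2816 -0.0147] yaw -6.62 t 12.7333
twist -3.41 then slide [ 173.1  192.7 -114.7] n 9 per row [ 19.24  21.42 -12.75]
twist 0.00 then slide [  0.   -0.  101.5] n 3 per row [ 0.   -0.   33.83]
```

Emit:
step_arm(slide=[[0,0,-20],[0,0,-30],[0,0,-30],[0,0,-34.7],[0,0,0],[21.6,24.1,0],[21.6,24.1,0],[21.6,24.1,0],[21.6,24.1,0],[21.6,24.1,0],[21.6,24.1,0],[21.6,24.1,0],[21.9,24,0],[0,0,0],[0,0,35],[0,0,30],[0,0,0],[0,0,0]], twist=[0,0,0,0,-3.4,0,0,0,0,0,0,0,0,0,0,0,0,0])

```text
time: 14.23
position: [0.5197, 0.0796, 0.0335]
tool_rot: [1.0, -0.028, -0.003, -0.0]
ft_force: [0.3, 0.0, -0.1]
grip_width: 0.0296
```

```bash
python3 cs.py -.0465 .031 -.0015; python3 -c "
from h import *
c=shot('wrist','w7'); cv2.imwrite('pics/w7c.png',cv2.convertScaleAbs(cv2.resize(c['color'][100:300,150:400],None,fx=3,fy=3,interpolation=cv2.INTER_CUBIC),alpha=1.8))"
```

```text
case now [-0.0489  0.031 ]
at [0.5197 0.0796 0.0335] yaw -3.22 t 14.2333
twist -0.01 then slide [ 2.4  0.  35. ] n 2 per row [ 1.19  0.   17.49]
```

View pics/w7.png

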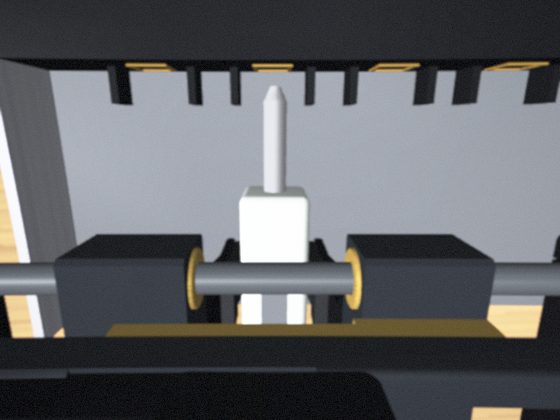

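The pin tip at (274,88) sits midway between the ribs at (236) and (309), in line with the mouth at (272,68). I'll lower it.

Emit:
step_arm(slide=[[0,0,18],[0,0,15],[0,0,0],[0,0,0]], twist=[0,0,0,0])

```text
time: 14.62
position: [0.5225, 0.0796, 0.0031]
tool_rot: [1.0, -0.028, 0.001, 0.0]
ft_force: [-0.0, 1.2, 0.0]
grip_width: 0.0297
```

```bash
python3 cs.py .0085 .031 -.0015; python3 -c "
from h import *
c=shot('wrist','w8'); P=cloud(c); print(proj(c,[0,0,0]),P[140,274],P[200,274])"
```

```text
case now [-0.0461  0.0312]
at [0.5225 0.0796 0.0031] yaw -3.19 t 14.6167
twist 0.02 then slide [54.6  0.2  4.6] n 2 per row [27.31  0.09  2.31]
(np.float64(395.1602603082185), np.float64(791.3090291556921)) [0.58163925 0.07617124 0.03715492] [0.55753183 0.07751788 0.04809545]
```

View pics/w8.png

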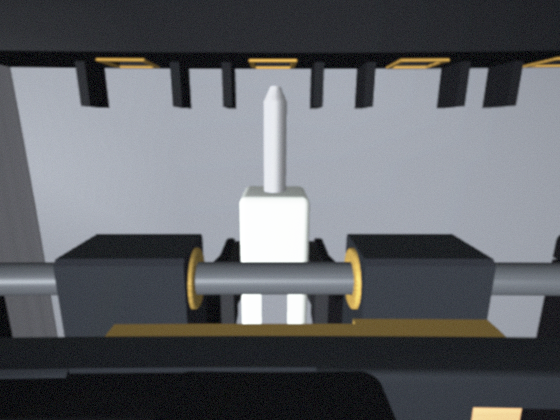

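The tip is at u=274 and the mouth and rib midline at u=273, so it is aligned. The grip top at 48 mm means it sits 5 mm too high, so I'll lower 4 mm and then push in.

Emit:
step_arm(slide=[[0,0,4.5],[0,0,0],[8,0,0],[8,0,0],[8,0,0],[8,0,0],[6,0,0],[5,0,0],[0,0,0]], twist=[0,0,0,0,0,0,0,0,0])

```text
time: 15.42
position: [0.5668, 0.0767, -0.0026]
tool_rot: [1.0, -0.028, 0.001, 0.0]
ft_force: [0.5, -0.7, -1.3]
grip_width: 0.0297
```

```bash
python3 cs.py .0085 .031 -.0015; python3 -c "
from h import *
c=shot('wrist','w9');print(robot.get_obs()['ft_force'])"
```

```text
case now [-0.0017  0.0308]
at [ 0.5668  0.0767 -0.0026] yaw -3.23 t 15.4167
twist -0.02 then slide [10.2 -0.2 -1.1] n 1 per row [10.2  -0.25 -1.09]
[1.00092409 0.20474753 0.97525807]
```

View pics/w9.png

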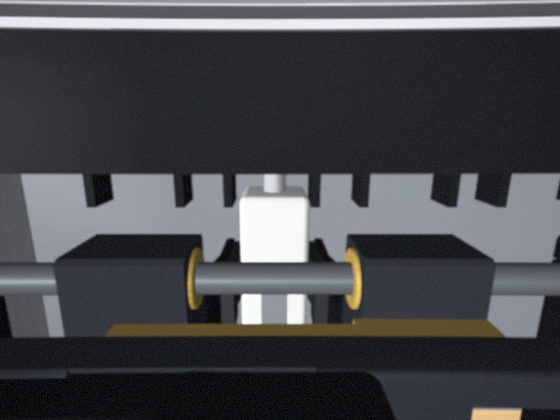

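The pin is in the mouth, with about 10 mm still to go.

Emit:
step_arm(slide=[[4,0,0],[3,0,0],[2,0,0],[1.5,0,0],[1,0,0],[0,0,0]], twist=[0,0,0,0,0,0])

```text
time: 15.97
position: [0.5765, 0.0763, -0.0027]
tool_rot: [1.0, -0.028, -0.0, -0.0]
ft_force: [-0.3, 0.2, 0.8]
grip_width: 0.0302
```

```bash
python3 cs.py .0085 .031 -.0015; python3 -c "
from h import *
c=shot('wrist','w10');print(robot.get_obs()['ft_force'])"
```

```text
case now [0.008  0.0309]
at [ 0.5765  0.0763 -0.0027] yaw -3.21 t 15.9667
twist -0.01 then slide [ 0.5 -0.1 -1.2] n 1 per row [ 0.55 -0.08 -1.19]
[-0.17498329  0.56597451  0.9327135 ]
```

View pics/w10.png

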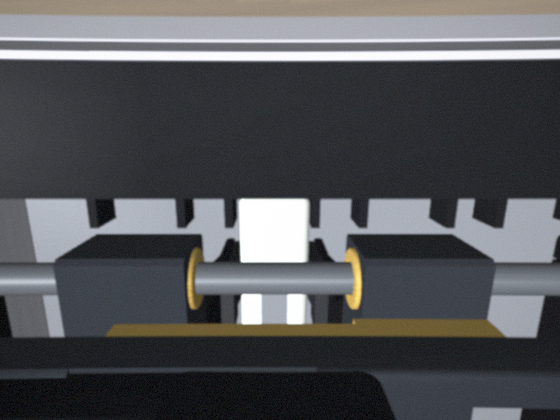

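Emit:
step_arm(slide=[[1,0,0],[1,0,0],[1,0,0],[0,0,0]], twist=[0,0,0,0])

```text
time: 16.35
position: [0.5773, 0.0763, -0.0027]
tool_rot: [1.0, -0.028, -0.002, -0.0]
ft_force: [-4.9, 1.2, 4.9]
grip_width: 0.0299
```

Emit:
step_arm(slide=[[1,0,0],[1,0,0],[0,0,0]], twist=[0,0,0])

```text
time: 16.6
position: [0.5772, 0.0762, -0.0027]
tool_rot: [1.0, -0.028, -0.004, -0.0]
ft_force: [-8.1, -0.7, 7.7]
grip_width: 0.0294
```

It is seated: the push force rose to 8 N at the expected depth. I'll release and go to the second left probe.

Emit:
step_arm(slide=[[-3,0,0],[-1,0,0],[0,0,0],[0,0,0],[0,0,0],[0,0,0],[0,0,-20],[0,0,-35],[0,0,-35],[0,0,-35],[0,0,0]], twist=[0,0,0,0,0,0,0,0,0,0,0], jaw=50)

```text
time: 17.52
position: [0.5828, 0.0761, 0.1292]
tool_rot: [1.0, -0.028, 0.007, 0.0]
ft_force: [0.8, -0.7, 0.3]
grip_width: 0.0502
```

```bash
python3 go.py .475 .395 .17 10; python3 -c "
from h import *
c=shot('wrist','w11')"
```

```text
at [0.5828 0.0761 0.1292] yaw -3.2 t 17.5167
twist -13.20 then slide [ -50.8 -332.8  -40.8] n 10 per row [ -5.08 -33.28  -4.08]
```

View pics/w11.png

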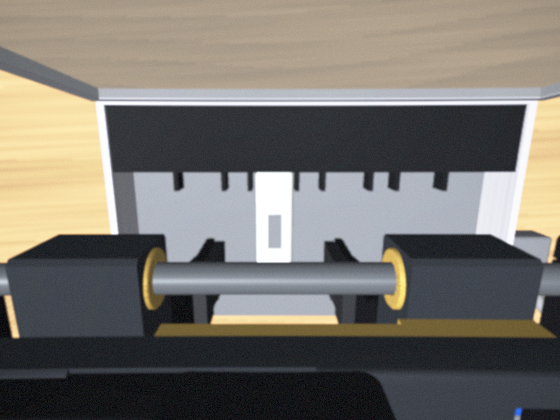

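Probe B is seated straight between its ribs at (275,215). Before reaching for A, I'll check how far the planter's leaves spread.

```bash
python3 -c "
from h import *
for n in ('top0','scene0'):
  P=cloud(load(n)).reshape(-1,3)
  m=(P[:,2]>.05)&(P[:,0]>.40)&(P[:,0]<.68)&(P[:,1]>.36)&(P[:,1]<.52)
  Q=P[m]
  for y in np.arange(.36,.52,.02):
    q=Q[(Q[:,1]>=y)&(Q[:,1]<y+.02)]
    if len(q): print(n,round(y,2),len(q),'x',q[:,0].min().round(3),q[:,0].max().round(3),'z',q[:,2].min().round(3),q[:,2].max().round(3))
  q=Q[(Q[:,0]<.57)&(Q[:,1]>.40)]; print(q.round(3)[::max(1,len(q)//15)])
"
```

```text
top0 0.36 79 x 0.634 0.666 z 0.052 0.096
top0 0.38 84 x 0.637 0.671 z 0.051 0.093
top0 0.4 83 x 0.641 0.676 z 0.052 0.095
top0 0.42 82 x 0.645 0.679 z 0.052 0.097
top0 0.44 59 x 0.649 0.679 z 0.05 0.095
top0 0.46 46 x 0.401 0.607 z 0.063 0.235
top0 0.48 283 x 0.404 0.599 z 0.051 0.232
top0 0.5 399 x 0.402 0.608 z 0.05 0.233
[[0.569 0.519 0.187]
 [0.562 0.488 0.146]
 [0.558 0.507 0.141]
 [0.553 0.494 0.136]
 [0.547 0.494 0.136]
 [0.54  0.493 0.137]
 [0.535 0.5   0.134]
 [0.528 0.515 0.14 ]
 [0.537 0.493 0.086]
 [0.519 0.495 0.138]
 [0.514 0.51  0.136]
 [0.509 0.513 0.134]
 [0.502 0.504 0.136]
 [0.512 0.513 0.063]
 [0.409 0.506 0.077]]
scene0 0.36 60 x 0.639 0.672 z 0.05 0.091
scene0 0.38 72 x 0.641 0.675 z 0.051 0.095
scene0 0.4 58 x 0.646 0.679 z 0.051 0.094
scene0 0.42 57 x 0.647 0.68 z 0.05 0.093
scene0 0.44 34 x 0.54 0.68 z 0.053 0.233
scene0 0.46 51 x 0.4 0.611 z 0.055 0.233
scene0 0.48 498 x 0.407 0.605 z 0.05 0.234
scene0 0.5 394 x 0.411 0.615 z 0.05 0.235
[[0.493 0.5   0.234]
 [0.543 0.469 0.223]
 [0.524 0.515 0.142]
 [0.505 0.503 0.13 ]
 [0.559 0.508 0.143]
 [0.543 0.49  0.139]
 [0.407 0.482 0.085]
 [0.539 0.486 0.128]
 [0.414 0.488 0.071]
 [0.554 0.488 0.12 ]
 [0.526 0.494 0.098]
 [0.41  0.484 0.051]
 [0.539 0.496 0.085]
 [0.521 0.504 0.061]
 [0.568 0.492 0.078]
 [0.56  0.495 0.052]]
```

The planter rim comes to y≈0.487, which is close to A. I'll view from above first, with the tool turned to keep the gripper body clear.

```bash
python3 go.py .47 .385 .19 25; python3 -c "
from h import *
for n in ('top0','scene0'):
  P=cloud(load(n)).reshape(-1,3)
  for nm,b,zz in (('pot',(.45,.70,.47,.68),(.05,.128)),('mug',(.28,.45,.44,.58),(.03,.085))):
    m=(P[:,2]>zz[0])&(P[:,2]<zz[1])&(P[:,0]>b[0])&(P[:,0]<b[1])&(P[:,1]>b[2])&(P[:,1]<b[3]); Q=P[m]; 
    print(n,nm,len(Q),Q[:,:2].min(0),Q[:,:2].max(0))
"
```

```text
at [0.581  0.0761 0.1265] yaw -3.21 t 17.5667
twist -28.21 then slide [  29.9 -326.9  -63.5] n 10 per row [  2.99 -32.69  -6.35]
top0 pot 231 [0.48502711 0.48648051] [0.58891898 0.56830408]
top0 mug 402 [0.31273722 0.45839674] [0.40940368 0.54437276]
scene0 pot 587 [0.49769282 0.4822122 ] [0.62078496 0.56291849]
scene0 mug 456 [0.32285331 0.4524376 ] [0.41667992 0.54277839]
```

Emit:
step_arm(slide=[[0,0,-30],[0,0,-33],[0,0,0],[0,0,0],[3,-32.7,0],[3,-32.7,0],[3,-32.7,0],[3,-32.7,0],[3,-32.7,0],[3,-32.7,0],[3,-32.7,0],[3,-32.7,0],[3,-32.7,0],[3,-32.7,0],[0,0,0],[0,0,0]], twist=[-7,-7,-7,-7.1,0,0,0,0,0,0,0,0,0,0,0,0], jaw=55)

```text
time: 18.9
position: [0.4654, 0.3865, 0.1838]
tool_rot: [0.976, 0.217, -0.001, 0.0]
ft_force: [0.1, -0.5, -0.4]
grip_width: 0.0549
```

```bash
python3 probe.py w12 .502 .400
```

```text
(array([ 258,  108,   49,   85, 2435], dtype=int32), array([281.5211499 , 149.69281314]), ((504.79119873046875, 396.947998046875), (79.64368438720703, 29.672657012939453), 10.236143112182617), np.float64(0.030525286555338704))
at [0.4661 0.3853 0.1839] yaw 24.98 t 18.95
```

View pics/w12.png

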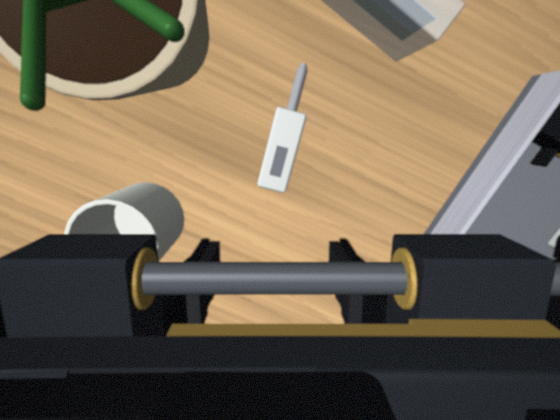

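White probe A is at (282,150) with the planter at upper left and the mug at left. I'll grasp 10 mm behind centre at tool yaw 24°, which leaves about 16 mm to the planter and 20 mm to the mug. The squeeze should square the probe to the jaws.

```bash
python3 go.py .495 .3951 .06 24 .495 .3951 -.0155 24
```

```text
at [0.4661 0.3853 0.1839] yaw 24.98 t 18.95
twist 0.98 then slide [ 30.4   2.8 123.9] n 4 per row [ 7.6   0.71 30.98]
twist 0.00 then slide [ 0.   0.  75.5] n 3 per row [ 0.    0.   25.17]
```

Emit:
step_arm(slide=[[7.6,0.7,31],[7.6,0.7,31],[7.6,0.7,31],[7.6,0.7,31],[0,0,20],[0,0,20],[0,0,15],[0,0,12],[0,0,8],[0,0,0]], twist=[1,0,0,0,0,0,0,0,0,0])

```text
time: 19.78
position: [0.4952, 0.3937, -0.0155]
tool_rot: [0.978, 0.206, -0.002, 0.001]
ft_force: [-0.6, 0.4, 0.1]
grip_width: 0.0552
```

Emit:
step_arm(slide=[[0,0,0],[0,0,0],[0,0,0],[0,0,0],[0,0,0],[0,0,0],[0,0,0],[0,0,0],[0,0,0]], twist=[0,0,0,0,0,0,0,0,0], jaw=22, force=25)

```text
time: 20.53
position: [0.4965, 0.3958, -0.0126]
tool_rot: [0.978, 0.207, 0.001, -0.0]
ft_force: [-0.3, -1.1, 5.8]
grip_width: 0.0339
```

```bash
python3 -c "
from h import *
c=shot('wrist','w13')"; python3 cs.py -.055 .093 .1
```

```text
case now [-0.0897  0.3454]
at [ 0.4965  0.3958 -0.0126] yaw 23.89 t 20.5833
twist 27.10 then slide [  34.7  252.4 -112.6] n 8 per row [  4.34  31.55 -14.07]
```

View pics/w13.png

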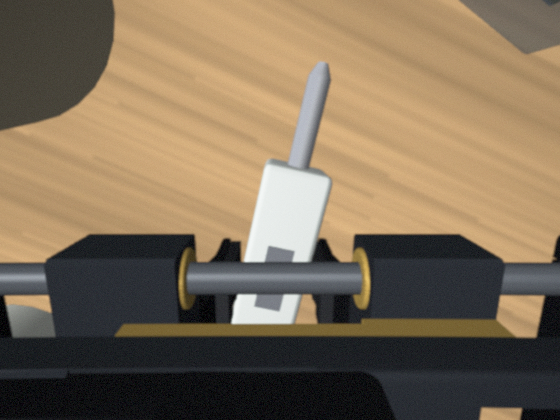

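The jaws stopped at 33.9 mm because the probe stayed skewed. I'll drag it 75 mm clear of the planter in this grip, then regrasp it square.

Emit:
step_arm(slide=[[0,0,-2],[-4,9,0],[-5,12,0],[-6,13,0],[-6,13,0],[-5,12,0],[-4,9,0],[0,0,0]], twist=[0,0,0,0,0,0,0,0])

```text
time: 21.25
position: [0.4957, 0.3181, -0.0118]
tool_rot: [0.979, 0.205, -0.001, 0.0]
ft_force: [0.3, -0.6, -1.0]
grip_width: 0.0342
```

Emit:
step_arm(slide=[[0,0,0],[0,0,0],[0,0,0],[0,0,0],[0,0,-30],[0,0,-35],[0,0,-35],[0,0,-35],[0,0,-35],[-15,0,-25],[-15,0,0],[0,0,0],[0,0,0]], twist=[0,0,0,0,0,0,0,0,7,7,0,0,0], jaw=60)

```text
time: 22.33
position: [0.4662, 0.3145, 0.1836]
tool_rot: [0.996, 0.087, 0.0, -0.0]
ft_force: [-0.9, 0.2, 0.0]
grip_width: 0.0601
```

```bash
python3 probe.py w14 .502 .330
```

```text
(array([ 257,  111,   33,   82, 2475], dtype=int32), array([273.92323232, 150.95959596]), ((504.57794189453125, 321.4590759277344), (79.4607925415039, 30.592548370361328), 11.206071853637695), np.float64(0.030513496335393853))
at [0.4667 0.3144 0.1829] yaw 9.95 t 22.3833
```

View pics/w14.png

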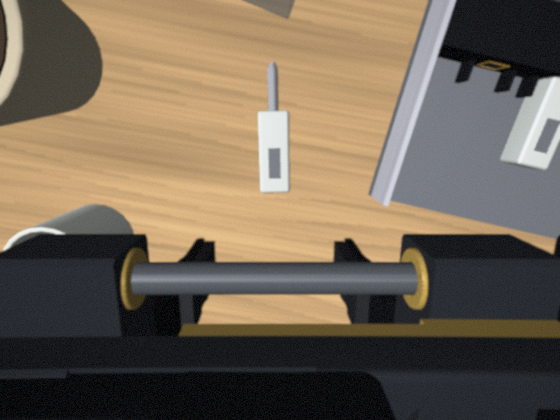

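Probe A is now at (274,151), clear of everything. I'll grasp it square.

```bash
python3 go.py .5046 .3215 .06 11 .5046 .3215 -.0145 11
```

```text
at [0.4667 0.3144 0.1829] yaw 9.95 t 22.3833
twist -1.05 then slide [ 38.5   0.3 122.9] n 4 per row [ 9.64  0.07 30.73]
twist 0.00 then slide [ 0.   0.  74.5] n 3 per row [ 0.    0.   24.83]
```

Emit:
step_arm(slide=[[9.6,0,31],[9.6,0,31],[9.6,0,31],[9.6,0,30],[0,0,20],[0,0,20],[0,0,15],[0,0,12],[0,0,7],[0,0,0]], twist=[-1,0,0,0,0,0,0,0,0,0])

```text
time: 23.22
position: [0.5037, 0.3207, -0.016]
tool_rot: [0.995, 0.095, -0.002, 0.001]
ft_force: [0.0, 0.3, -0.4]
grip_width: 0.06
```

Emit:
step_arm(slide=[[0,0,0],[0,0,0],[0,0,0],[0,0,0],[0,0,0],[0,0,0],[0,0,0],[0,0,0]], twist=[0,0,0,0,0,0,0,0], jaw=22, force=20)

```text
time: 23.88
position: [0.505, 0.3214, -0.0129]
tool_rot: [0.995, 0.095, 0.001, -0.0]
ft_force: [-0.6, -0.6, 5.1]
grip_width: 0.0295
```

```bash
python3 cs.py -.05 .093 .1; python3 -c "
from rig import robot;print(robot.get_obs()['position'])"
```

```text
case now [-0.0771  0.2716]
at [ 0.505   0.3214 -0.0129] yaw 10.89 t 23.8833
twist 14.09 then slide [  27.1  178.6 -112.9] n 7 per row [  3.88  25.51 -16.13]
[ 0.50498542  0.32137221 -0.01290956]
```

Emit:
step_arm(slide=[[0,0,-20],[0,0,-30],[0,0,-30],[0,0,-33],[0,0,0],[4.5,29.8,0],[4.5,29.8,0],[4.5,29.8,0],[4.5,29.8,0],[4.5,29.8,0],[4.5,29.6,0],[0,0,0],[0,0,35],[0,0,35],[0,0,15],[0,0,10],[0,0,0],[0,0,0]], twist=[0,0,0,7,7.1,0,0,0,0,0,0,0,0,0,0,0,0,0])

```text
time: 25.38
position: [0.5216, 0.1417, 0.0042]
tool_rot: [1.0, -0.028, -0.0, -0.0]
ft_force: [-0.1, -0.9, -0.4]
grip_width: 0.0301
```

```bash
python3 cs.py -.05 .093 .001; python3 -c "
from h import *
c=shot('wrist','w15'); P=cloud(c); print(P[200,274],P[210,280])"
```

```text
case now [-0.0505  0.0931]
at [0.5216 0.1417 0.0042] yaw -3.2 t 25.3833
twist 0.01 then slide [0.5 0.1 3.2] n 1 per row [0.49 0.13 3.23]
[0.55636073 0.13959661 0.04770047] [0.55185546 0.137288   0.04766055]
```

View pics/w15.png

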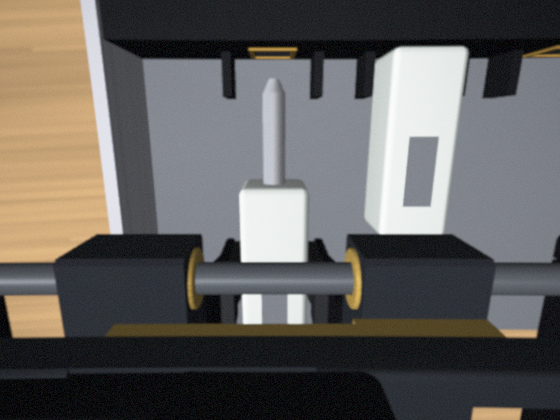

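The tip at u=274 is in line with the mouth at u=272, and the grip is about 5 mm high. I'll lower it and push in.

Emit:
step_arm(slide=[[0,0.5,4],[0,0,0],[8,0,0],[8,0,0],[8,0,0],[8,0,0],[8,0,0],[6,0,0],[4,0,0],[3,0,0],[0,0,0]], twist=[0,0,0,0,0,0,0,0,0,0,0])

```text
time: 26.35
position: [0.5751, 0.1378, 0.0003]
tool_rot: [1.0, -0.028, 0.0, -0.0]
ft_force: [0.3, 0.2, 0.2]
grip_width: 0.03
```

Emit:
step_arm(slide=[[1,0,0],[1,0,0],[1,0,0],[0,0,0]], twist=[0,0,0,0])

```text
time: 26.68
position: [0.5775, 0.1378, 0.0004]
tool_rot: [1.0, -0.028, 0.0, -0.0]
ft_force: [0.3, 0.4, -1.1]
grip_width: 0.0298
```

```bash
python3 cs.py .005 .093 .001
```

```text
case now [0.0055 0.0923]
at [5.775e-01 1.378e-01 4.000e-04] yaw -3.21 t 26.6833
twist -0.00 then slide [-0.5 -0.7 -0.6] n 1 per row [-0.5  -0.67 -0.62]
```

Emit:
step_arm(slide=[[1,0,0],[1,0,0],[1,0,0],[1,0,0],[0,0,0]], twist=[0,0,0,0,0])

```text
time: 27.1
position: [0.5774, 0.1377, -0.0001]
tool_rot: [1.0, -0.028, -0.004, 0.0]
ft_force: [-6.4, 0.8, 2.8]
grip_width: 0.0298
```

Seated at the same depth with 6 N of push. I'll release and go to the right-hand probe C.

Emit:
step_arm(slide=[[-3,0,0],[-1,0,0],[0,0,0],[0,0,0],[0,0,0],[0,0,0],[0,0,-20],[0,0,-35],[0,0,-35],[0,0,-35],[0,0,-35],[0,0,0]], twist=[0,0,0,0,0,0,0,0,0,0,0,0], jaw=50)

```text
time: 28.1
position: [0.5829, 0.1381, 0.168]
tool_rot: [1.0, -0.028, 0.008, -0.001]
ft_force: [1.5, -0.2, 0.9]
grip_width: 0.0498
```

```bash
python3 -c "
from h import *
c=shot('scene','s16')"; python3 go.py .43 .0 .17 10 .35 -.315 .17 21
```

```text
at [0.581  0.1379 0.1649] yaw -3.21 t 28.15
twist -13.21 then slide [-172.6  109.6   -5.1] n 6 per row [-28.77  18.27  -0.85]
twist -11.00 then slide [-187.6  265.4   -0. ] n 10 per row [-18.76  26.54  -0.  ]
```

View pics/s16.png

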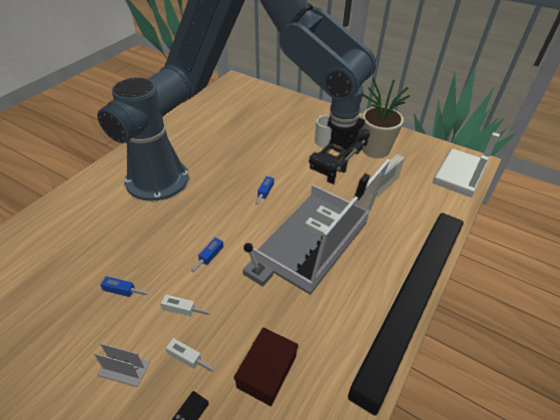

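Probe C has been knocked aside, from scene (183,295) to about (178,304). I'll re-measure it.

```bash
python3 -c "
from h import *
from probe import find
c=load('s16'); print(find(c,(.376,-.32),.12)); print(find(c,(.489,-.4225),.08))
c0=load('scene0'); print(find(c0,(.376,-.307),.08))"
```

```text
(array([161, 295,  33,  17, 351], dtype=int32), array([177.03418803, 302.93162393]), ((396.2362365722656, -338.0930480957031), (79.1490707397461, 31.197284698486328), 17.173036575317383), np.float64(0.029347178599185453))
(array([166, 338,  34,  28, 466], dtype=int32), array([182.55579399, 351.        ]), ((493.3345642089844, -426.58233642578125), (80.42659759521484, 32.969974517822266), 5.0134196281433105), np.float64(0.030153937467845837))
(array([163, 285,  33,  16, 326], dtype=int32), array([178.76380368, 292.49079755]), ((379.6815185546875, -312.5923156738281), (79.93829345703125, 31.11195945739746), 20.69774055480957), np.float64(0.0294189379662545))
```

```bash
python3 go.py .43 .0 .17 17 .366 -.341 .17 17
```

```text
at [0.581  0.1379 0.1649] yaw -3.21 t 28.15
twist -20.21 then slide [-184.7   87.7   -5.1] n 6 per row [-30.78  14.62  -0.85]
twist 0.00 then slide [-160.9  307.4   -0. ] n 10 per row [-16.09  30.74  -0.  ]
```

Emit:
step_arm(slide=[[0,0,0],[0,0,0],[0,0,0],[-30.8,14.6,-0.8],[-30.8,14.6,-0.8],[-30.8,14.6,-0.8],[-30.8,14.6,-0.8],[-30.8,14.6,-0.8],[-30.8,14.6,-0.8],[0,0,0]], twist=[-6.7,-6.7,-6.8,0,0,0,0,0,0,0], jaw=60)

```text
time: 28.98
position: [0.4196, -0.0015, 0.1637]
tool_rot: [0.989, 0.146, -0.004, -0.001]
ft_force: [-0.9, 0.4, 0.1]
grip_width: 0.0601
```

Emit:
step_arm(slide=[[-16,30.7,0],[-16,30.7,0],[-16,30.7,0],[-16,30.7,0],[-16,30.7,0],[-16,30.7,0],[-16,30.7,0],[-16,30.7,0],[-16,30.7,0],[-16,30.7,0],[0,0,0],[0,0,0]], twist=[0,0,0,0,0,0,0,0,0,0,0,0])

```text
time: 29.98
position: [0.3627, -0.3419, 0.1641]
tool_rot: [0.989, 0.146, -0.0, -0.001]
ft_force: [0.4, -0.4, -0.6]
grip_width: 0.0598
```

```bash
python3 probe.py w17 .393 -.333
```

```text
(array([ 262,  118,   34,   86, 2722], dtype=int32), array([279.12637766, 159.73328435]), ((394.75628662109375, -336.8576965332031), (79.46063232421875, 30.406707763671875), 17.77947425842285), np.float64(0.030530413659472344))
at [ 0.3625 -0.3399  0.164 ] yaw 16.89 t 30.0333
```

View pics/w17.png

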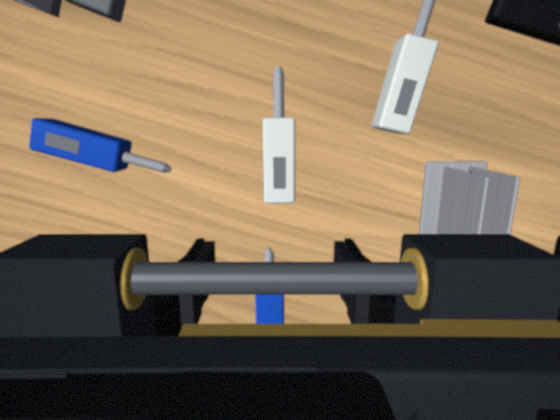

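```bash
python3 -c "
from h import *
P=cloud(load('w17')).reshape(-1,3)
m=(P[:,2]>.015)&(P[:,2]<.1)&(P[:,0]>.33)&(P[:,0]<.47)&(P[:,1]<-.40)&(P[:,1]>-.6);Q=P[m];Q=Q[~((Q[:,0]>.44)&(Q[:,1]>-.46))]
print(Q.min(0),Q.max(0)); i=np.argsort(-Q[:,1])[:400:40]; print(Q[i].round(3))
t=cloud(load('top0')).reshape(-1,3); m=(t[:,2]>.04)&(t[:,2]<.1)&(t[:,0]>.3)&(t[:,0]<.47)&(t[:,1]<-.42)&(t[:,1]>-.6); print(t[m].min(0),t[m].max(0))
"; python3 go.py .3948 -.3369 .06 17.4 .3948 -.3369 -.0145 17.4
```

```text
[ 0.3717119  -0.53776382  0.01502922] [ 0.44346529 -0.49525625  0.0785007 ]
[[ 0.435 -0.495  0.075]
 [ 0.434 -0.496  0.071]
 [ 0.432 -0.497  0.07 ]
 [ 0.433 -0.497  0.034]
 [ 0.433 -0.497  0.053]
 [ 0.432 -0.497  0.036]
 [ 0.432 -0.498  0.071]
 [ 0.431 -0.498  0.044]
 [ 0.43  -0.498  0.054]
 [ 0.428 -0.498  0.068]]
[ 0.35562558 -0.54430434  0.04005109] [ 0.44040684 -0.49256228  0.08125048]
at [ 0.3625 -0.3399  0.164 ] yaw 16.89 t 30.0333
twist -0.51 then slide [ 31.7   6.8 104. ] n 4 per row [ 7.93  1.7  26.  ]
twist 0.00 then slide [ 0.   0.  74.5] n 3 per row [ 0.    0.   24.83]
```

White probe C is at (279,160). There are blue probes at (80,145) and (270,300), and the clip is 5 cm clear. I'll grasp C.

Emit:
step_arm(slide=[[8,1.7,26],[8,1.7,26],[8,1.7,26],[7.7,1.7,26],[0,0,20],[0,0,20],[0,0,15],[0,0,12],[0,0,7],[0,0,0]], twist=[-0.5,0,0,0,0,0,0,0,0,0])

```text
time: 30.87
position: [0.3947, -0.3347, -0.0143]
tool_rot: [0.988, 0.153, -0.001, -0.002]
ft_force: [0.7, 0.8, 0.5]
grip_width: 0.0598
```

Emit:
step_arm(slide=[[0,0,0],[0,0,0],[0,0,0],[0,0,0],[0,0,0],[0,0,0],[0,0,0],[0,0,0]], twist=[0,0,0,0,0,0,0,0], jaw=22, force=20)

```text
time: 31.53
position: [0.3953, -0.3377, -0.0123]
tool_rot: [0.988, 0.152, 0.0, 0.0]
ft_force: [-1.4, 1.1, 5.1]
grip_width: 0.0296
```

```bash
python3 cs.py -.0517 -.031 .1; python3 go.py .44 -.1 .1 -3.2
```

```text
case now [-0.1497 -0.3926]
at [ 0.3953 -0.3377 -0.0123] yaw 17.48 t 31.5333
twist 20.69 then slide [  98.  -361.6 -112.3] n 12 per row [  8.17 -30.13  -9.36]
at [ 0.3953 -0.3377 -0.0123] yaw 17.48 t 31.5333
twist 20.68 then slide [  31.3 -239.8 -112.3] n 8 per row [  3.92 -29.97 -14.04]
```

Emit:
step_arm(slide=[[0,0,-22],[0,0,-30],[0,0,-35],[0,0,-35],[0,0,-30],[8.2,-30.1,0],[8.2,-30.1,0],[8.2,-30.1,0],[8.2,-30.1,0],[8.2,-30.1,0],[8.2,-30.1,0],[8.2,-30.1,0],[8.2,-30.1,0],[8.2,-30.1,0],[8.2,-30.1,0],[8.2,-30.1,0],[8,-30.1,0],[0,0,0],[0,0,0]], twist=[0,0,6.9,6.9,6.9,0,0,0,0,0,0,0,0,0,0,0,0,0,0])

```text
time: 33.12
position: [0.5133, 0.0192, 0.1388]
tool_rot: [1.0, -0.026, -0.0, 0.0]
ft_force: [-0.5, -0.7, -0.9]
grip_width: 0.0294
```

```bash
python3 cs.py -.0517 -.031 .004
```

```text
case now [-0.0519 -0.0297]
at [0.5133 0.0192 0.1388] yaw -3.01 t 33.1167
twist 0.20 then slide [  0.2   1.3 134.8] n 4 per row [ 0.05  0.33 33.7 ]
```

Emit:
step_arm(slide=[[0,1.3,30],[0,0,33],[0,0,33],[0,0,24],[0,0,14],[0,0,0],[0,0,0]], twist=[0.2,0,0,0,0,0,0])

```text
time: 33.7
position: [0.5126, 0.0154, 0.0045]
tool_rot: [1.0, -0.031, -0.001, -0.0]
ft_force: [0.2, -0.4, -0.3]
grip_width: 0.0298
```

```bash
python3 cs.py -.0517 -.031 .001; python3 -c "
from h import *
c=shot('wrist','w18'); P=cloud(c); print(P[200,274],P[210,280])"
```

```text
case now [-0.0524 -0.0335]
at [0.5126 0.0154 0.0045] yaw -3.51 t 33.7
twist -0.30 then slide [ 0.7 -2.5  3.5] n 1 per row [ 0.73 -2.51  3.5 ]
[0.54744902 0.0130841  0.04797972] [0.54278863 0.01079974 0.0473718 ]
```

View pics/w18.png

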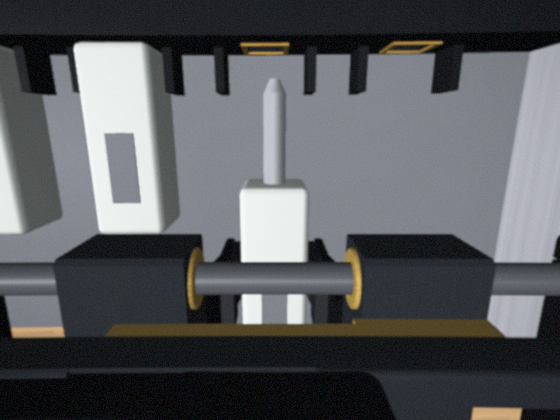

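The tip at u=274 is 2.5 mm to the right of the mouth at u=265, which agrees with the numbers. I'll shift it and recheck.

Emit:
step_arm(slide=[[0,-2.5,4],[0,0,0],[0,0,0]], twist=[-0.3,0,0])

```text
time: 34.0
position: [0.5141, 0.0189, 0.002]
tool_rot: [1.0, -0.027, 0.001, 0.0]
ft_force: [-0.4, 0.2, -0.8]
grip_width: 0.0298
```

```bash
python3 cs.py -.0517 -.031 .001; python3 -c "
from h import *
c=shot('wrist','w19'); P=cloud(c); print(P[200,274])"
```

```text
case now [-0.0511 -0.0299]
at [0.5141 0.0189 0.002 ] yaw -3.1 t 34.0
twist 0.11 then slide [-0.6  1.1  1. ] n 1 per row [-0.61  1.06  1.02]
[0.5484898  0.01684309 0.04400592]
```

View pics/w19.png

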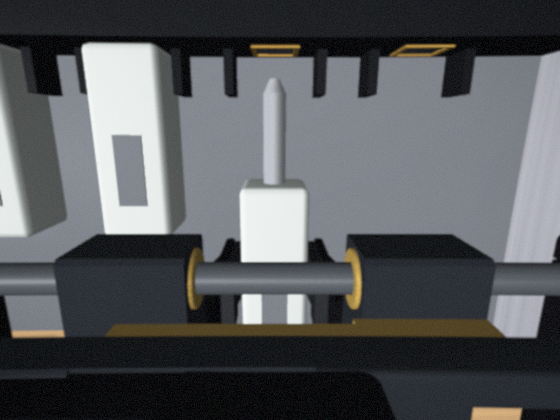

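Tip at u=274 and mouth at u=275, so it is aligned, and the grip top is at 44 mm. I'll push in.

Emit:
step_arm(slide=[[8,0.3,0.5],[8,0,0],[8,0,0],[8,0,0],[8,0,0],[7,0,0],[4,0,0],[3,0,0],[0,0,0]], twist=[0,0,0,0,0,0,0,0,0])

```text
time: 34.8
position: [0.5683, 0.0156, 0.0006]
tool_rot: [1.0, -0.027, 0.0, 0.0]
ft_force: [-0.7, -0.7, 0.0]
grip_width: 0.03
```

Emit:
step_arm(slide=[[1,0,0],[1,0,0],[1,0,0],[1,0,0],[0,0,0]], twist=[0,0,0,0,0])

```text
time: 35.22
position: [0.5706, 0.0156, 0.0005]
tool_rot: [1.0, -0.027, -0.001, -0.0]
ft_force: [-1.6, 0.1, -0.1]
grip_width: 0.0297
```

```bash
python3 cs.py .003 -.031 .001
```

```text
case now [ 0.0055 -0.0301]
at [5.706e-01 1.560e-02 5.000e-04] yaw -3.12 t 35.2167
twist 0.09 then slide [-2.5  0.9 -0.5] n 1 per row [-2.52  0.94 -0.45]
```

Emit:
step_arm(slide=[[1,0,0],[1,0,0],[1,0,0],[0,0,0]], twist=[0,0,0,0])

```text
time: 35.55
position: [0.5705, 0.0157, 0.0003]
tool_rot: [1.0, -0.027, -0.004, -0.0]
ft_force: [-6.4, -0.7, 3.8]
grip_width: 0.0301
```

C is seated. I'll release and go to D.

Emit:
step_arm(slide=[[-3,0,0],[-1,0,0],[0,0,0],[0,0,0],[0,0,0],[0,0,0],[0,0,-20],[0,0,-35],[0,0,-35],[0,0,-35],[0,0,-35],[0,0,0]], twist=[0,0,0,0,0,0,0,0,0,0,0,0], jaw=50)

```text
time: 36.55
position: [0.5758, 0.0148, 0.1679]
tool_rot: [1.0, -0.027, 0.008, 0.001]
ft_force: [0.9, -0.7, 0.1]
grip_width: 0.0499
```

```bash
python3 -c "
from h import *
from probe import find
c=shot('scene','s20'); print(find(c,(.489,-.4225),.12)); shot('wrist','w20')"; python3 go.py .462 -.424 .165 3
```

```text
(array([166, 338,  34,  27, 465], dtype=int32), array([182.48172043, 350.90752688]), ((492.939453125, -427.16845703125), (80.56151580810547, 31.383665084838867), 3.6805167198181152), np.float64(0.030296323342030473))
at [0.5718 0.0154 0.1625] yaw -3.11 t 36.65
twist -6.11 then slide [-132.6  433.    -2.5] n 13 per row [-10.2   33.31  -0.19]
```

View pics/w20.png

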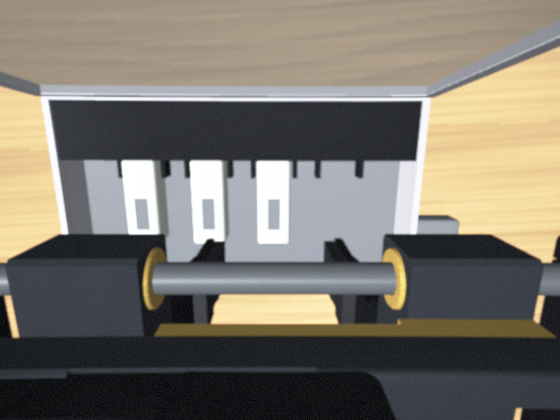

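Three probes sit evenly in openings 3, 2 and 1, at u = 142, 208 and 273. D is still in place.

Emit:
step_arm(slide=[[-10.2,33.3,0],[-10.2,33.3,0],[-10.2,33.3,0],[-10.2,33.3,0],[-10.2,33.3,0],[-10.2,33.3,0],[-10.2,33.3,0],[-10.2,33.3,0],[-10.2,33.3,0],[-10.2,33.3,0],[-10.2,33.3,0],[-10.2,33.3,0],[-10.2,33.3,0],[0,0,0],[0,0,0]], twist=[-6.1,0,0,0,0,0,0,0,0,0,0,0,0,0,0], jaw=60)

```text
time: 37.9
position: [0.4555, -0.4236, 0.1582]
tool_rot: [1.0, 0.024, -0.001, -0.002]
ft_force: [0.6, 0.6, -0.6]
grip_width: 0.0601
```

```bash
python3 probe.py w21 .49 -.4235
```

```text
(array([ 261,  113,   35,   89, 2847], dtype=int32), array([278.87319986, 156.14260625]), ((491.35015869140625, -426.09881591796875), (79.6522216796875, 30.363676071166992), 4.910651683807373), np.float64(0.030557695794082962))
at [ 0.4558 -0.4218  0.1584] yaw 2.88 t 37.95
```

View pics/w21.png

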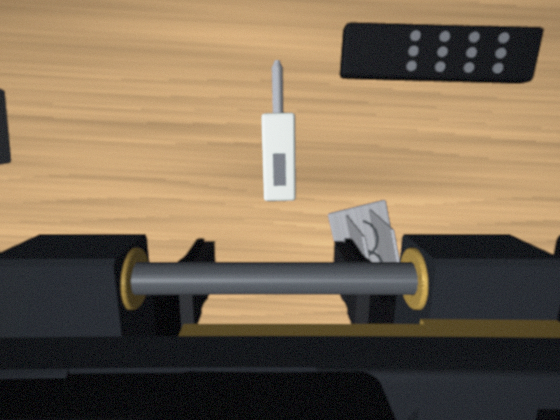

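White probe D is at (279,156). I'll grasp it 8 mm ahead of centre so the gripper body clears both the clip now and the switch ball later.

```bash
python3 go.py .4994 -.4255 .06 4 .4994 -.4255 -.0145 4
```

```text
at [ 0.4558 -0.4218  0.1584] yaw 2.88 t 37.95
twist -1.12 then slide [43.3  6.7 98.4] n 4 per row [10.81  1.68 24.59]
twist 0.00 then slide [ 0.   0.  74.5] n 3 per row [ 0.    0.   24.83]
```

Emit:
step_arm(slide=[[10.8,1.7,24.6],[10.8,1.7,24.6],[10.8,1.7,24.6],[10.8,1.7,24.6],[0,0,20],[0,0,20],[0,0,15],[0,0,12],[0,0,6],[0,0,0],[0,0,0]], twist=[-1.1,0,0,0,0,0,0,0,0,0,0])

```text
time: 38.87
position: [0.5009, -0.426, -0.0107]
tool_rot: [0.999, 0.036, -0.0, -0.0]
ft_force: [0.1, -0.2, 0.1]
grip_width: 0.0601
```

Emit:
step_arm(slide=[[0,0,0],[0,0,0],[0,0,0],[0,0,0],[0,0,0],[0,0,0],[0,0,0],[0,0,0]], twist=[0,0,0,0,0,0,0,0], jaw=22, force=20)

```text
time: 39.53
position: [0.5007, -0.4266, -0.0104]
tool_rot: [0.999, 0.036, 0.0, 0.0]
ft_force: [-1.0, 0.5, 2.5]
grip_width: 0.03
```

```bash
python3 cs.py -.037 -.093 .14; python3 -c "
from h import *
for n in ('top0','w20','s20','w11'):
  P=cloud(load(n)).reshape(-1,3); m=(P[:,2]>.07)&(P[:,2]<.12)&(abs(P[:,0]-.475)<.06)&(abs(P[:,1]+.14)<.04); Q=P[m]
  if len(Q): print(n,len(Q),Q.mean(0),Q.min(0),Q.max(0))
from cs import c2w; print(c2w(-.0886,-.19))"
```

```text
case now [-0.0396 -0.4754]
at [ 0.5007 -0.4266 -0.0104] yaw 4.08 t 39.5333
twist 7.29 then slide [   2.6 -382.4 -150.4] n 12 per row [  0.22 -31.87 -12.53]
top0 138 [ 0.48950335 -0.11948791  0.09837225] [ 0.46162301 -0.14920591  0.08570864] [ 0.53412373 -0.10025756  0.11133538]
s20 93 [ 0.48068308 -0.1438937   0.09801265] [ 0.46659699 -0.15330321  0.07114372] [ 0.49044465 -0.13122449  0.11187602]
(np.float64(0.46770444879952033), np.float64(-0.1388431507046286))
```

The ball centre measures (−77, −193) mm in the case frame, so its back edge is at x ≈ −64 mm. Going straight into opening 0 would leave the gripper body too little room. I'll enter yawed by 10°, which swings the body end away from the ball, and straighten once the pin nose is inside.

```bash
cat > cs2.py <<'E'
import sys,numpy as np,go
from cs import c2w,w2c,CA
from rig import robot
v=list(map(float,sys.argv[1:])); p=robot.get_obs()['position']; print('case now',np.round(w2c(p[0],p[1]),4))
go.plan([[*c2w(v[i],v[i+1]),v[i+2],np.degrees(CA)+v[i+3]] for i in range(0,len(v),4)])
E
python3 cs2.py -.0345 -.1061 .14 10
```

```text
case now [-0.0396 -0.4754]
at [ 0.5007 -0.4266 -0.0104] yaw 4.08 t 39.5333
twist -2.71 then slide [  69.2 -362.9 -150.4] n 12 per row [  5.76 -30.24 -12.53]
```

Emit:
step_arm(slide=[[0,0,-22],[0,0,-30],[0,0,-34],[0,0,-34],[0,0,-30.4],[5.8,-30.2,0],[5.8,-30.2,0],[5.8,-30.2,0],[5.8,-30.2,0],[5.8,-30.2,0],[5.8,-30.2,0],[5.8,-30.2,0],[5.8,-30.2,0],[5.8,-30.2,0],[5.8,-30.2,0],[5.8,-30.2,0],[5.5,-30.2,0],[0,0,0],[0,0,0]], twist=[0,-2.7,0,0,0,0,0,0,0,0,0,0,0,0,0,0,0,0,0])

```text
time: 41.12
position: [0.5263, -0.0569, 0.1395]
tool_rot: [0.998, 0.061, -0.0, 0.0]
ft_force: [0.4, -0.2, -0.4]
grip_width: 0.03
```

```bash
python3 cs2.py -.0345 -.1061 .05 10 -.0345 -.1061 .004 10
```

```text
case now [-0.0347 -0.1049]
at [ 0.5263 -0.0569  0.1395] yaw 6.99 t 41.1167
twist 0.20 then slide [-0.   1.2 89.5] n 3 per row [-1.000e-02  3.900e-01  2.983e+01]
twist 0.00 then slide [ 0.  0. 46.] n 2 per row [ 0.  0. 23.]
```

Emit:
step_arm(slide=[[0,0.8,30],[0,0,30],[0,0,30],[0,0,15],[0,0,0],[0,0,0]], twist=[0,0,0,0,0,0])

```text
time: 41.62
position: [0.5265, -0.0604, 0.0339]
tool_rot: [0.998, 0.058, -0.001, -0.0]
ft_force: [-0.1, -0.8, -0.1]
grip_width: 0.0298
```

```bash
python3 cs2.py -.0345 -.1061 .004 10; python3 -c "
from h import *
c=shot('wrist','w22'); P=cloud(c); print(P[200,274]); s=shot('scene','s22');cv2.imwrite('pics/s22c.png',cv2.resize(s['color'][180:300,200:360],None,fx=5,fy=5,interpolation=cv2.INTER_CUBIC))"
```

```text
case now [-0.0343 -0.1084]
at [ 0.5265 -0.0604  0.0339] yaw 6.7 t 41.6167
twist -0.10 then slide [ 0.2 -2.3 29.9] n 1 per row [ 0.21 -2.29 29.94]
[ 0.55829327 -0.05673211  0.06458723]
```

View pics/w22.png

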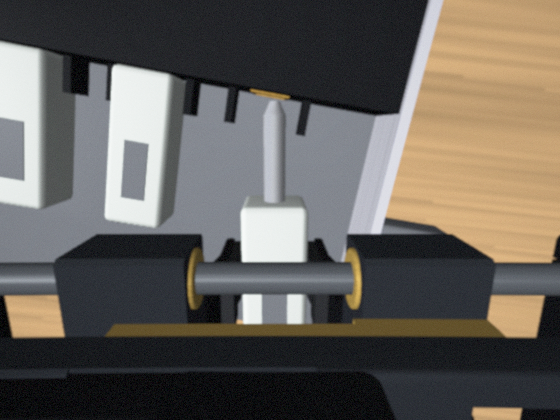

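View pics/s22c.png

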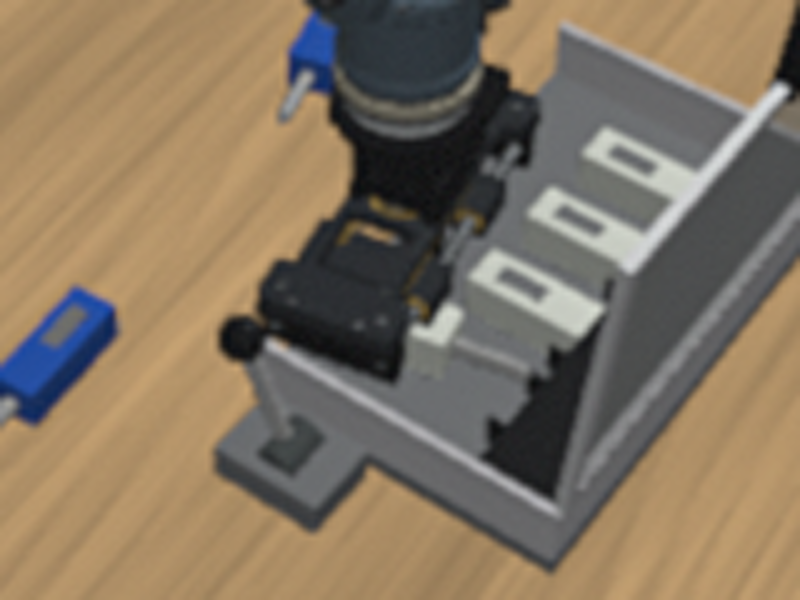

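```bash
python3 -c "
from h import *
from cs import w2c
c=load('s22');P=cloud(c)
# crop coords/5 + (200,180)
for cu,cv in [(270,300),(270,315),(285,330),(340,355),(390,370),(275,270),(300,285),(240,338),(230,330),(250,345),(256,338)]:
  p=P[int(180+cv/5),int(200+cu/5)]; print(cu,cv,p.round(3),np.round(w2c(p[0],p[1]),4))
"
```

```text
270 300 [ 0.513 -0.16   0.17 ] [-0.0418 -0.2085]
270 315 [ 0.512 -0.158  0.155] [-0.0437 -0.2067]
285 330 [ 0.515 -0.151  0.139] [-0.0407 -0.1992]
340 355 [ 0.546 -0.148  0.137] [-0.0099 -0.1947]
390 370 [ 0.573 -0.144  0.14 ] [ 0.0169 -0.1897]
275 270 [ 0.505 -0.143  0.17 ] [-0.0513 -0.1921]
300 285 [ 0.52  -0.143  0.169] [-0.0364 -0.1916]
240 338 [ 0.482 -0.145  0.107] [-0.0738 -0.1955]
230 330 [ 0.478 -0.147  0.11 ] [-0.0783 -0.1979]
250 345 [ 0.487 -0.143  0.1  ] [-0.0693 -0.1933]
256 338 [ 0.486 -0.138  0.103] [-0.0699 -0.1882]
```

The body edge at x ≈ −52 mm clears the ball's back edge at about −64 mm. I'll shift 2 mm and lower.

Emit:
step_arm(slide=[[0,-2.2,12],[0,0,14],[0,0,0],[0,0,0]], twist=[-0.1,0,0,0])

```text
time: 42.05
position: [0.527, -0.0575, 0.0096]
tool_rot: [0.998, 0.06, 0.001, 0.0]
ft_force: [0.7, -0.5, -1.0]
grip_width: 0.0295
```

```bash
python3 cs2.py -.0245 -.1061 .003 10 -.0194 -.0996 .003 5 -.0157 -.093 .003 0 ; python3 -c "
from h import *
c=shot('wrist','w23'); P=cloud(c); print(P[210,274])"
```

```text
case now [-0.0339 -0.1054]
at [ 0.527  -0.0575  0.0096] yaw 6.88 t 42.05
twist 0.09 then slide [9.2 2.3 6.6] n 1 per row [9.18 2.3  6.57]
twist 5.00 then slide [ 5.6 -6.  -0. ] n 1 per row [ 5.65 -6.03 -0.  ]
twist 5.00 then slide [ 3.7 -6.6 -0. ] n 1 per row [ 3.7 -6.6 -0. ]
[ 0.55638928 -0.05397164  0.04981256]
```

View pics/w23.png

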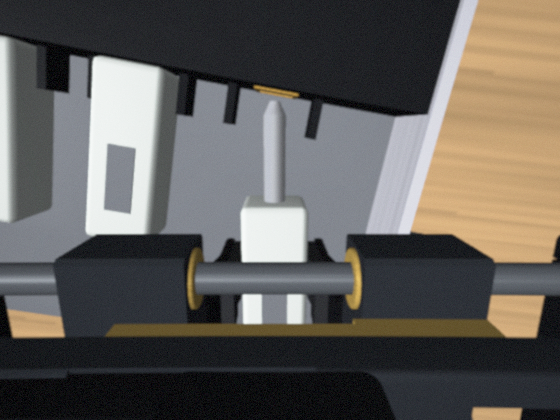

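The tip at (274,102) is in front of the mouth at (276,92). I'll lower 6 mm, enter, and straighten.

Emit:
step_arm(slide=[[0,0,3],[0,0,3],[0,0,0],[4.5,1,0],[4.5,1,0],[0,0,0],[0,0,0]], twist=[0,0,0,0,0,0,0])

```text
time: 42.68
position: [0.5364, -0.0582, 0.0028]
tool_rot: [0.998, 0.06, 0.0, 0.0]
ft_force: [-0.0, 0.9, -0.8]
grip_width: 0.0299
```

```bash
python3 cs2.py -.0194 -.0996 .003 5 -.0157 -.093 .003 0 ; python3 -c "
from h import *
c=shot('wrist','w24'); P=cloud(c); print(P[210,274])"
```

```text
case now [-0.0245 -0.1056]
at [ 0.5364 -0.0582  0.0028] yaw 6.89 t 42.6833
twist 5.10 then slide [ 5.6 -5.6 -0.2] n 1 per row [ 5.59 -5.55 -0.24]
twist 5.00 then slide [ 3.7 -6.6 -0. ] n 1 per row [ 3.7 -6.6 -0. ]
[ 0.56576079 -0.05470001  0.04282981]
```

View pics/w24.png

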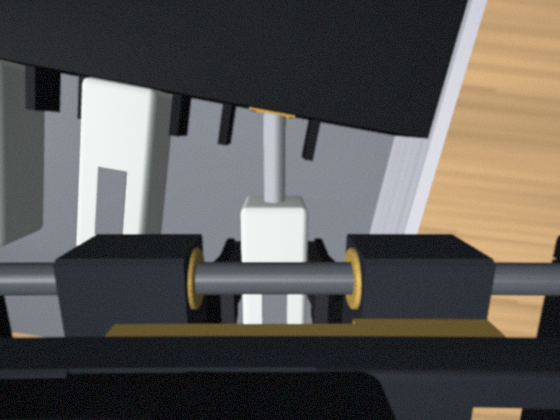

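Emit:
step_arm(slide=[[2.8,-2.8,0],[2.8,-2.8,0],[1.9,-3.3,0],[1.8,-3.3,0],[0,0,0],[0,0,0]], twist=[2.5,2.6,2.5,2.5,0,0])

```text
time: 43.23
position: [0.5441, -0.0451, 0.0026]
tool_rot: [1.0, -0.027, -0.0, -0.0]
ft_force: [0.0, 0.1, -0.4]
grip_width: 0.0299
```

```bash
python3 cs2.py .0143 -.093 .003 0 ; python3 -c "
from h import *
c=shot('wrist','w25');print(robot.get_obs()['ft_force'])"
```

```text
case now [-0.0176 -0.0921]
at [ 0.5441 -0.0451  0.0026] yaw -3.12 t 43.2333
twist 0.09 then slide [31.9  0.9 -0.4] n 1 per row [31.92  0.91 -0.41]
[ 0.20784077 -0.24137538 -0.79761286]
```

View pics/w25.png

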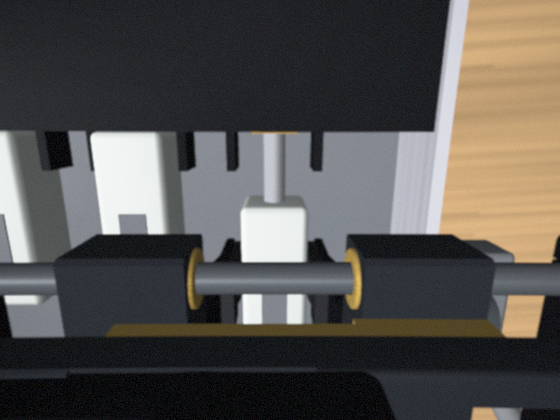

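It is straight, centred and entered. I'll push it home.

Emit:
step_arm(slide=[[7,0,0],[7,0,0],[7,0,0],[4,0,0],[2,0,0],[1,0,0],[0,0,0]], twist=[0,0,0,0,0,0,0])

```text
time: 43.87
position: [0.5723, -0.0468, 0.0025]
tool_rot: [1.0, -0.028, -0.0, -0.0]
ft_force: [-0.3, 0.2, -0.8]
grip_width: 0.0297
```

Emit:
step_arm(slide=[[1,0,0],[1,0,0],[1,0,0],[1,0,0],[0,0,0]], twist=[0,0,0,0,0])

```text
time: 44.28
position: [0.5761, -0.047, 0.0026]
tool_rot: [1.0, -0.028, -0.0, -0.0]
ft_force: [-0.9, -1.0, -0.8]
grip_width: 0.0301
```

```bash
python3 cs2.py .0143 -.093 .003 0; python3 -c "
from h import *
c=shot('wrist','w26')" 
```

```text
case now [ 0.0145 -0.0922]
at [ 0.5761 -0.047   0.0026] yaw -3.21 t 44.2833
twist -0.00 then slide [-0.2  0.8 -0.4] n 1 per row [-0.17  0.76 -0.37]
```

View pics/w26.png

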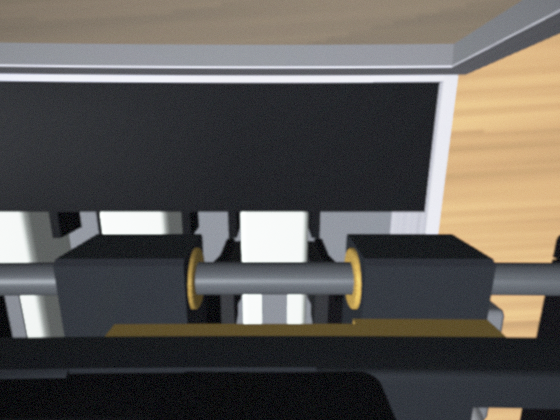

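Emit:
step_arm(slide=[[1,0,0],[1,0,0],[0.5,0,0],[0,0,0]], twist=[0,0,0,0])

```text
time: 44.67
position: [0.5759, -0.0468, 0.0023]
tool_rot: [1.0, -0.028, -0.003, -0.0]
ft_force: [-6.4, -1.0, 2.6]
grip_width: 0.0298
```

Emit:
step_arm(slide=[[-2,0,0],[-1,0,0],[0,0,0],[0,0,0],[0,0,0],[0,0,0],[0,0,-20],[0,0,-35],[0,0,-35],[0,0,-35],[-20,-15,-35],[-30,-30,0],[-30,-30,0],[0,0,0],[0,0,0]], twist=[0,0,0,0,0,0,0,0,0,0,0,0,0,0,0], jaw=50)

```text
time: 45.92
position: [0.4996, 0.0324, 0.1619]
tool_rot: [1.0, -0.027, -0.0, -0.0]
ft_force: [-0.3, 0.4, 0.2]
grip_width: 0.0499
```

```bash
python3 -c "
from h import *
from cs import w2c
c=shot('wrist','w27');P=cloud(c);hsv=cv2.cvtColor(c['color'],cv2.COLOR_BGR2HSV)
a=np.array(w2c(P[...,0].copy(),P[...,1].copy())).transpose(1,2,0)
for y in (-.093,-.031,.031,.093):
  m=(abs(a[...,1]-y)<.02)&(P[...,2]>.036)&(P[...,2]<.048)&(a[...,0]<.044)&(a[...,0]>-.06)&(hsv[...,2]>110)
  m=cv2.erode(m.astype(np.uint8),np.ones((2,2)))>0
  q=a[m]; print(y,m.sum(),'x',np.percentile(q[:,0],[.5,99.5]).round(4),'y mean',q[:,1].mean().round(4),'z',np.median(P[m][:,2]).round(4)); 
  r=cv2.minAreaRect((q*1000).astype(np.float32)); print(r)
import go; go.plan([])"
```

```text
-0.093 3156 x [-0.0345  0.0426] y mean -0.0918 z 0.0425
((4.085468292236328, -92.6143569946289), (77.54707336425781, 30.143949508666992), 0.17957378923892975)
-0.031 3062 x [-0.0346  0.0426] y mean -0.0311 z 0.0425
((3.9583778381347656, -31.40738868713379), (77.69644165039062, 28.366235733032227), 0.1476675122976303)
0.031 3086 x [-0.0337  0.0425] y mean 0.03 z 0.0425
((4.824802398681641, 30.23169708251953), (28.903539657592773, 77.6409912109375), 89.53028106689453)
0.093 3100 x [-0.034   0.0428] y mean 0.0906 z 0.0425
((4.371089935302734, 91.29220581054688), (77.3523941040039, 28.62180519104004), 0.1545587033033371)
at [0.5017 0.0313 0.162 ] yaw -3.12 t 45.9667
```

View pics/w27.png

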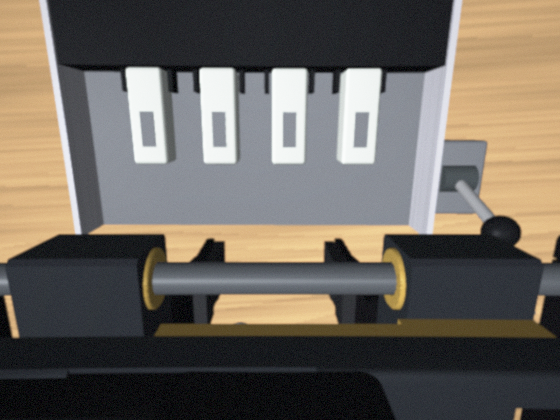

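All four grips end at case x = −34.5 ± 0.5 mm, with y at −93, −31, 30 and 91 mm, tops at 42.5 mm and angles under 0.5°, so all are home. Next I'll regrip the lid tab.

```bash
python3 go.py .5017 .0313 .335 -3.3 .6927 .0398 .335 -3.3 .6927 .0398 .249 -3.3
```

```text
at [0.5017 0.0313 0.162 ] yaw -3.12 t 45.9667
twist 0.18 then slide [   0.   -0. -173.] n 5 per row [  0.   -0.  -34.6]
twist 0.00 then slide [190.2 -19.5  -0. ] n 6 per row [31.7  -3.25 -0.  ]
twist 0.00 then slide [ 0. -0. 86.] n 3 per row [ 0.   -0.   28.67]
```

Emit:
step_arm(slide=[[0,0,-34.6],[0,0,-34.6],[0,0,-34.6],[0,0,-34.6],[0,0,-34.6],[31.7,-3.3,0],[31.7,-3.3,0],[31.7,-3.3,0],[31.7,-3.3,0],[31.7,-3.3,0],[31.7,-3.2,0],[0,0,0],[0,0,0]], twist=[0.2,0,0,0,0,0,0,0,0,0,0,0,0], jaw=65)

```text
time: 47.05
position: [0.6945, 0.0378, 0.3324]
tool_rot: [1.0, -0.03, -0.001, 0.0]
ft_force: [-0.5, -0.6, 0.1]
grip_width: 0.0647
```

```bash
python3 go.py .6927 .0398 .249 -3.3; python3 -c "
from h import *
c=shot('wrist','w28');print(proj(c,[.6927,.0398,.29]),proj(c,[.6927-.23*0,.0398,.32]))"
```

```text
at [0.6945 0.0378 0.3324] yaw -3.49 t 47.05
twist -0.19 then slide [-2.  -1.9 83.4] n 3 per row [-0.65 -0.65 27.79]
(np.float64(270.96154314852566), np.float64(225.3136029859051)) (np.float64(270.54821414896253), np.float64(239.4819174643643))
```

View pics/w28.png

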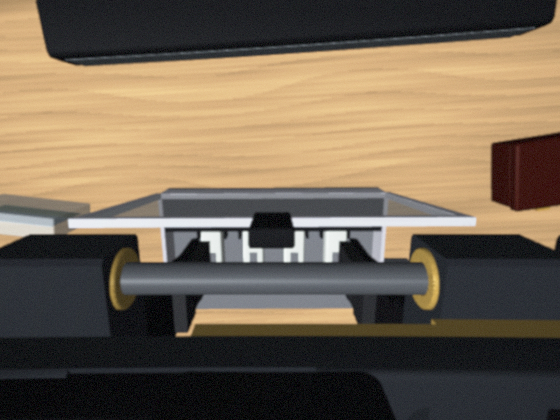

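The tab is at (271,230), between the fingers. I'll descend and grip.

Emit:
step_arm(slide=[[-1,-1,28],[-1,-1,28],[0,0,27],[0,0,0],[0,0,0]], twist=[-0.2,0,0,0,0])

```text
time: 47.52
position: [0.6892, 0.0409, 0.2508]
tool_rot: [1.0, -0.028, -0.002, -0.0]
ft_force: [0.1, 0.5, 1.8]
grip_width: 0.0646
```

Emit:
step_arm(slide=[[0,0,0],[0,0,0],[0,0,0],[0,0,0],[0,0,0],[0,0,0],[0,0,0],[0,0,0]], twist=[0,0,0,0,0,0,0,0], jaw=20, force=25)

```text
time: 48.18
position: [0.691, 0.0399, 0.2521]
tool_rot: [1.0, -0.028, 0.0, 0.001]
ft_force: [-0.9, -2.6, 2.4]
grip_width: 0.03
```

```bash
python3 - <<'E'
from h import *
from cs import w2c
o=robot.get_obs(); p=o['position']; cx=w2c(p[0],p[1]); print(p,cx)
zt=p[2]+.0425-.0  # approx true z
d=np.array([.1-cx[0], zt-.058]); print('r',np.hypot(*d),'a',np.arctan2(d[1],d[0]))
a0=np.arctan2(d[1],d[0]); r=np.hypot(*d); a=np.linspace(a0,0,23)
for i in range(1,23): print(i,round(a[i],2),'[%.1f, 0, %.1f]'%((np.cos(a[i-1])-np.cos(a[i]))*r*1000,(np.sin(a[i-1])-np.sin(a[i]))*r*1000))
E
```

```text
[0.6909536  0.03986397 0.25211545] (np.float64(0.12429681605859681), np.float64(0.000922399951477873))
r 0.23785963372770635 a 1.6731225100867584
1 1.6 [-18.0, 0, -1.2]
2 1.52 [-18.1, 0, 0.2]
3 1.44 [-18.0, 0, 1.6]
4 1.37 [-17.8, 0, 3.0]
5 1.29 [-17.6, 0, 4.3]
6 1.22 [-17.2, 0, 5.6]
7 1.14 [-16.7, 0, 6.9]
8 1.06 [-16.1, 0, 8.2]
9 0.99 [-15.5, 0, 9.4]
10 0.91 [-14.7, 0, 10.5]
11 0.84 [-13.9, 0, 11.6]
12 0.76 [-13.0, 0, 12.6]
13 0.68 [-12.0, 0, 13.6]
14 0.61 [-10.9, 0, 14.4]
15 0.53 [-9.8, 0, 15.2]
16 0.46 [-8.6, 0, 15.9]
17 0.38 [-7.3, 0, 16.5]
18 0.3 [-6.1, 0, 17.0]
19 0.23 [-4.8, 0, 17.4]
20 0.15 [-3.4, 0, 17.8]
21 0.08 [-2.1, 0, 18.0]
22 0.0 [-0.7, 0, 18.1]
```

Emit:
step_arm(slide=[[-17.8,0,-1.2],[-17.8,0,0.2],[-17.7,0,1.6],[-17.5,0,3],[-17.3,0,4.3],[-16.9,0,5.6],[-16.4,0,6.9],[-15.8,0,8.2],[-15.2,0,9.3],[-14.4,0,10.4],[-13.6,0,11.4]], twist=[0,0,0,0,0,0,0,0,0,0,0])

```text
time: 49.1
position: [0.512, 0.0499, 0.1929]
tool_rot: [1.0, -0.028, 0.003, 0.001]
ft_force: [2.1, -4.4, 1.2]
grip_width: 0.0295
```

Emit:
step_arm(slide=[[-12.8,0,12.4],[-11.8,0,13.3],[-10.7,0,14.2],[-9.6,0,15],[-8.5,0,15.6],[-7.2,0,16.2],[-6,0,16.7],[-4.7,0,17.1],[0,0,0]], twist=[0,0,0,0,0,0,0,0,0])

```text
time: 49.85
position: [0.4406, 0.054, 0.0697]
tool_rot: [1.0, -0.028, 0.001, 0.001]
ft_force: [1.0, -8.2, -1.9]
grip_width: 0.0298
```

```bash
python3 cs.py -.13 0 .0155; python3 -c "
from h import *
c=shot('scene','s29');print(robot.get_obs()['ft_force'])
cv2.imwrite('pics/s29c.png',cv2.resize(c['color'][130:310,220:420],None,fx=3.3,fy=3.3,interpolation=cv2.INTER_CUBIC))"
```

```text
case now [-0.1265  0.001 ]
at [0.4406 0.054  0.0697] yaw -3.18 t 49.85
twist 0.02 then slide [-3.5  1.  54.2] n 2 per row [-1.77  0.49 27.09]
[-0.09779535 -8.49431631 -1.4435573 ]
```

View pics/s29c.png

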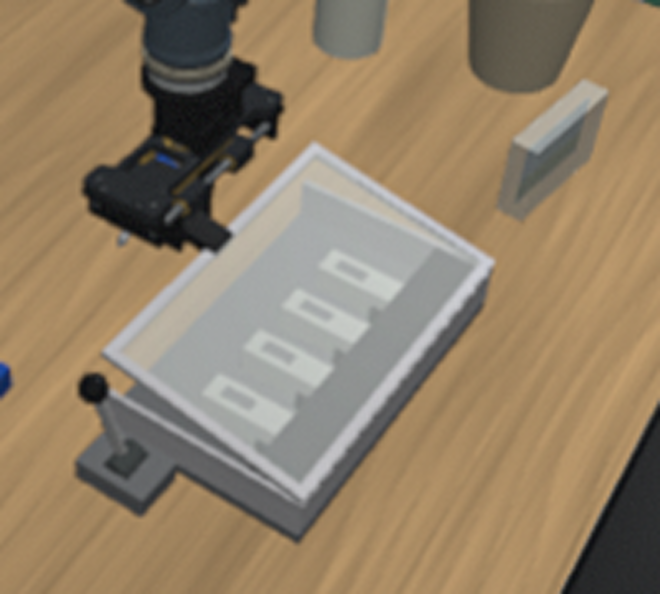

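Emit:
step_arm(slide=[[-1.5,0.5,16],[-1,0.5,16],[-0.7,0,12],[-0.3,0,6],[0,0,3],[0,0,0]], twist=[0,0,0,0,0,0])

```text
time: 50.4
position: [0.4359, 0.0542, 0.0195]
tool_rot: [1.0, -0.028, 0.0, 0.0]
ft_force: [-3.0, -5.8, 10.7]
grip_width: 0.0299
```

Emit:
step_arm(slide=[[0,0,1.5],[0,0,1.5],[0,0,1],[0,0,0]], twist=[0,0,0,0])

```text
time: 50.73
position: [0.4364, 0.0542, 0.0176]
tool_rot: [1.0, -0.028, 0.001, 0.0]
ft_force: [-5.5, -4.5, 34.2]
grip_width: 0.03
```

A firm upward reaction of 34 N means the lid is on its stop. I'll release and check.

Emit:
step_arm(slide=[[0,0,-2],[0,0,0],[0,0,0],[0,0,0],[0,0,0],[0,0,0],[0,0,-25],[0,0,-35],[0,0,-35],[0,0,-35],[0,0,0],[0,0,0]], twist=[0,0,0,0,0,0,0,0,0,0,0,0], jaw=60)

```text
time: 51.73
position: [0.4374, 0.0544, 0.1478]
tool_rot: [1.0, -0.028, 0.002, 0.0]
ft_force: [-0.3, 0.2, -1.6]
grip_width: 0.0601
```

```bash
python3 -c "
from h import *
from cs import w2c
c=shot('wrist','w30');P=cloud(c);a=np.array(w2c(P[...,0].copy(),P[...,1].copy())).transpose(1,2,0)
s=shot('scene','s30'); 
m=(abs(a[...,1])<.12)&(P[...,2]>.05)&(P[...,2]<.1)&(a[...,0]<-.05)&(a[...,0]>-.14);q=np.c_[a[m],P[m][:,2]]
print('tab',np.median(q[(abs(q[:,1])<.012)&(q[:,0]<-.105)],0),'rim',np.median(q[(abs(q[:,1])>.03)&(q[:,0]<-.085)&(q[:,0]>-.1)],0))
S=cloud(s);b=np.array(w2c(S[...,0].copy(),S[...,1].copy())).transpose(1,2,0)
for x0 in (-.1,-.05,0,.05,.085):
  m=(abs(b[...,0]-x0)<.01)&(abs(b[...,1])<.14)&(S[...,2]>.04)&(S[...,2]<.12); print(x0,m.sum(),np.median(S[m][:,2]))
go=__import__('go'); go.plan([])
cv2.imwrite('pics/s30c.png',cv2.resize(s['color'][130:310,200:420],None,fx=3.3,fy=3.3,interpolation=cv2.INTER_CUBIC))"
```

```text
tab [-0.12212061  0.00026675  0.06553388] rim [-0.09207625 -0.03037467  0.06186757]
-0.1 265 0.0607698364719218
-0.05 487 0.059888699712297155
0 515 0.05998400311715313
0.05 548 0.059976182931736455
0.085 551 0.06013442647519307
at [0.4351 0.0546 0.1456] yaw -3.22 t 51.8333
```

View pics/w30.png

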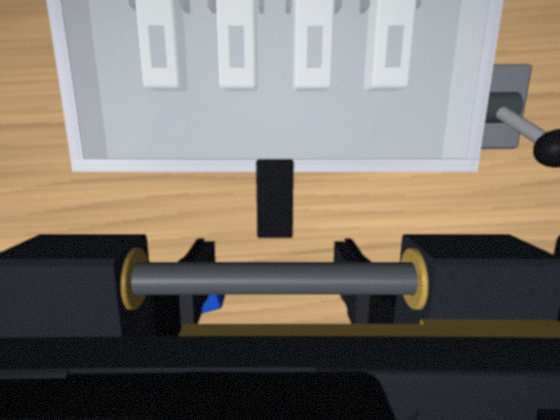

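View pics/s30c.png

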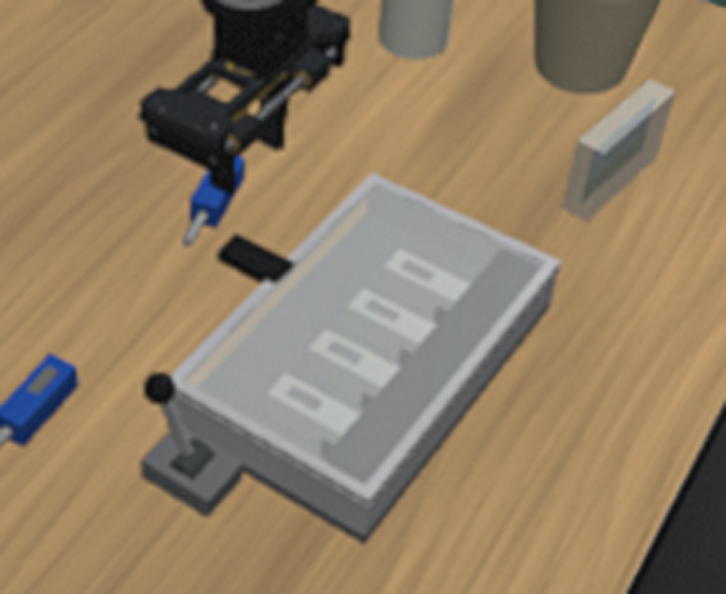

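The lid lies flat, with its top at 60 mm over the whole depth, and all four probes are under it. Next is the switch: I'll push the ball (−77, −193) to the back with closed fingers.

```bash
python3 cs.py -.13 -.192 .146 -.13 -.192 .049 -.035 -.192 .049
```

```text
case now [-0.132   0.0014]
at [0.4351 0.0546 0.1456] yaw -3.22 t 51.8333
twist -0.01 then slide [  2.  193.4  -0.4] n 6 per row [ 0.34 32.23 -0.07]
twist 0.00 then slide [ 0. -0. 97.] n 3 per row [ 0.   -0.   32.33]
twist 0.00 then slide [95. -0. -0.] n 3 per row [31.67 -0.   -0.  ]
```

Emit:
step_arm(slide=[[0,32.2,0],[0,32.2,0],[0,32.2,0],[0,32.2,0],[0,32.2,0],[0,32.2,0],[0,0,0],[0,0,0],[0,0,0],[0,0,30],[0,0,30],[0,0,22],[0,0,15],[0,0,0],[0,0,0]], twist=[0,0,0,0,0,0,0,0,0,0,0,0,0,0,0], jaw=0)

```text
time: 53.08
position: [0.4241, -0.1364, 0.0485]
tool_rot: [1.0, -0.027, -0.002, -0.001]
ft_force: [-0.4, 0.5, 0.5]
grip_width: 0.0007
```

```bash
python3 cs.py -.035 -.192 .049; python3 -c "
from h import *
c=shot('wrist','w31');s=shot('scene','s31')
cv2.imwrite('pics/s31c.png',cv2.resize(s['color'][180:300,190:350],None,fx=5,fy=5,interpolation=cv2.INTER_CUBIC))"
```

```text
case now [-0.1323 -0.19  ]
at [ 0.4241 -0.1364  0.0485] yaw -3.1 t 53.0833
twist 0.11 then slide [97.3  2.  -0.5] n 3 per row [32.43  0.65 -0.17]
```

View pics/w31.png

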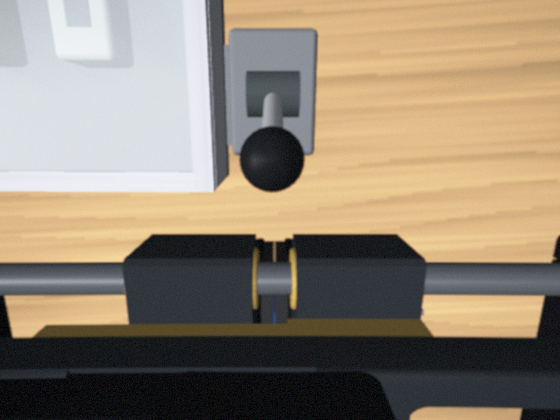

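View pics/s31c.png

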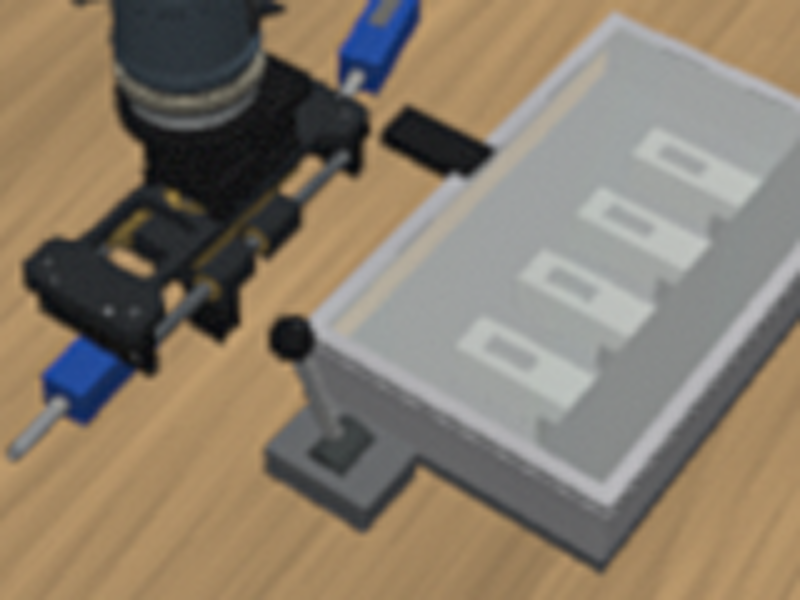

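The ball at (272,159) is straight ahead of the closed fingers at u=275. I'll push.

Emit:
step_arm(slide=[[12,0,0],[12,0,0],[12,0,0],[12,0,0],[12,0,0],[12,0,0],[10,0,0],[8,0,0],[0,0,0]], twist=[0,0,0,0,0,0,0,0,0])

```text
time: 53.93
position: [0.5172, -0.1438, 0.0502]
tool_rot: [1.0, -0.028, 0.002, 0.001]
ft_force: [0.6, 0.4, 0.2]
grip_width: 0.0003
```

Emit:
step_arm(slide=[[2,0,0],[2,0,0],[2,0,0],[0,0,0]], twist=[0,0,0,0])

```text
time: 54.27
position: [0.5191, -0.1434, 0.0491]
tool_rot: [1.0, -0.028, -0.002, -0.001]
ft_force: [-3.6, 0.4, 2.4]
grip_width: -0.0001
```

```bash
python3 cs.py -.035 -.192 .049; python3 -c "
from h import *
c=shot('wrist','w32');s=shot('scene','s32')
cv2.imwrite('pics/s32c.png',cv2.resize(s['color'][180:300,190:350],None,fx=5,fy=5,interpolation=cv2.INTER_CUBIC))"
```

```text
case now [-0.037  -0.1916]
at [ 0.5191 -0.1434  0.0491] yaw -3.2 t 54.2667
twist 0.01 then slide [2.  0.4 0.1] n 1 per row [2.04 0.36 0.09]
```

View pics/s32c.png

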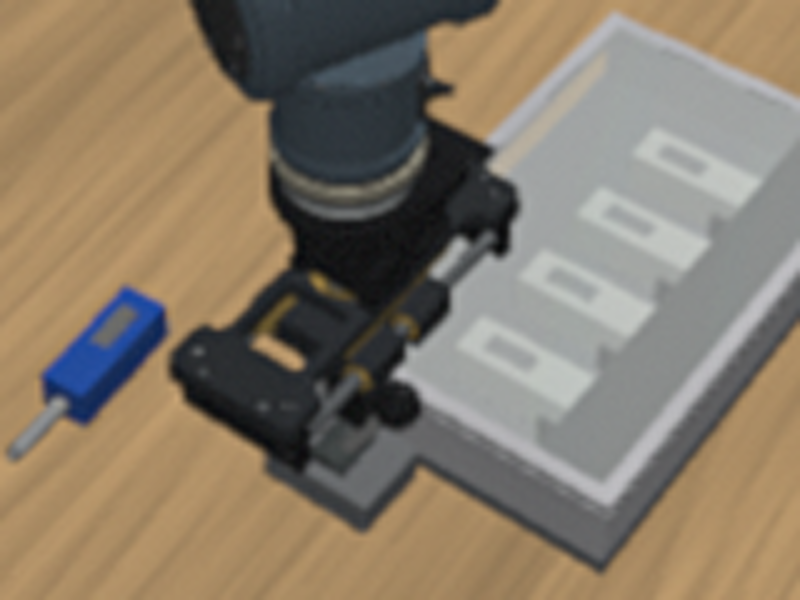

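Emit:
step_arm(slide=[[2,0,0],[2,0,0],[0,0,0]], twist=[0,0,0])

```text
time: 54.62
position: [0.5197, -0.1431, 0.0488]
tool_rot: [1.0, -0.027, -0.006, -0.001]
ft_force: [-12.3, -3.1, 6.2]
grip_width: 0.0007
```

Emit:
step_arm(slide=[[-8,0,0],[-20,0,0],[-30,0,0],[-30,0,-10],[0,0,-35],[0,0,-35],[0,0,-35],[-10,-30,-30],[0,-35,0],[0,-35,0],[0,0,0],[0,0,0]], twist=[0,0,0,0,0,0,0,0,0,0,0,0])

```text
time: 55.62
position: [0.4341, -0.0388, 0.1937]
tool_rot: [1.0, -0.026, 0.002, 0.0]
ft_force: [-0.7, -1.3, 0.2]
grip_width: 0.0007
```

```bash
python3 -c "
from h import *
from cs import w2c
c=shot('wrist','w33');s=shot('scene','s33');t=shot('top','t33');print(robot.get_obs()['position'])
for n,im in (('w',c),('s',s)):
  P=cloud(im);a=np.array(w2c(P[...,0].copy(),P[...,1].copy())).transpose(1,2,0)
  m=(abs(a[...,1]+.192)<.02)&(a[...,0]>-.1)&(a[...,0]<.03)&(P[...,2]>.075)&(P[...,2]<.12)
  if m.sum(): print(n,m.sum(),np.r_[a[m].mean(0),P[m][:,2].mean()],a[m].min(0),a[m].max(0))
S=cloud(s);b=np.array(w2c(S[...,0].copy(),S[...,1].copy())).transpose(1,2,0)
for x0 in (-.1,-.05,0,.05,.085):
  m=(abs(b[...,0]-x0)<.01)&(abs(b[...,1])<.14)&(S[...,2]>.04)&(S[...,2]<.12); print(x0,m.sum(),np.median(S[m][:,2]))
"
```

```text
[ 0.4340452  -0.04099759  0.19307096]
w 1131 [-0.01310606 -0.1866149   0.09970689] [-0.02623059 -0.20171375] [ 0.00128802 -0.17603967]
s 81 [-0.00873757 -0.19460182  0.09811036] [-0.0212417  -0.20375019] [ 0.00162142 -0.18137782]
-0.1 271 0.06082049236131726
-0.05 484 0.059899801803239894
0 512 0.059958177626571574
0.05 550 0.05994306142350159
0.085 561 0.06001780015581959
```

View pics/s33.png

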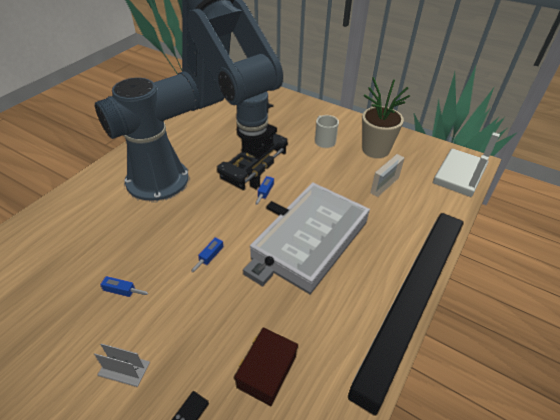

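View pics/w33.png

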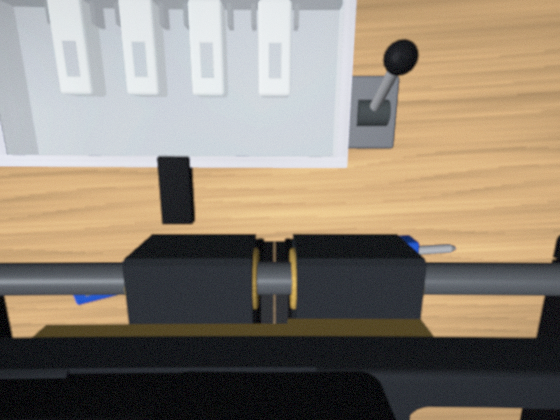

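The switch leans to the back, with the ball at x ≈ −12 mm (full on is −11.6 mm). The lid is flat with four probes under it, the bystanders look unmoved, and the gripper is clear. I'll hand in.

```bash
python3 -c "
from rig import robot
print(robot.get_obs()['time'],robot.get_obs()['ft_force']);print(robot.hand_in())"
```

```text
55.7667 [0.26696382 0.01306727 0.42307025]
the job is handed in; nothing more can be done
None
```

The job is done and handed in at 55.8 s; the hand-in gives no verdict. I opened the lid, pushed all four white probes into openings 3, 2, 1 and 0, shut the lid, and flipped the switch to on. I left the three blue look-alikes alone.

**Last checks**
- **Probes:** with the lid open, all four grips had their back ends at case x = −34 to −35 mm, where a fully home grip would be at −35 mm. They were in line with the case to within 0.5°, and all four still showed under the shut lid.
- **Lid:** its top measured 60–61 mm high over the whole depth, so it is shut.
- **Switch:** the ball stands about 12 mm in front of the case's centre, against 11.6 mm expected for fully on. That puts the joint near 1.0 rad.
- **Bystanders and robot:** the bystanders look unmoved in the final picture, though I did not measure them. The gripper stood clear with no contact force.

**What went wrong or disagreed**
- **Gripper height:** the fingertips stood about 43 mm higher than the reported tool position implied, so my first grip closed above the lid tab. I allowed for this afterwards.
- **Probe near the planter:** my first grasp of it came out skewed, so I dragged it clear and gripped it again.
- **Knocked probe:** one right-hand probe was knocked aside during the run, so I located it again before grasping it.
- **Switch ball at the start:** it measured about 10 mm off its nominal off position. I worked from the measured position.

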